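Clear the jammed gauging chute and bring its air feed back

ROBOT

A 6-joint arm with a two-finger parallel gripper is mounted at the origin on the work surface. World frame = base frame: x ahead of the robot, y to its left, z up, the work surface at z = 0. Lengths are in m, angles in rad, forces in N, time in s.
With the tool pointing down it reaches from about 0.35 to 0.775 m from the base axis. Payload 5.5 kg.
Tool frame: the origin (TCP) lies between the finger pads; the fingertips stand 11 mm ahead of it and the grasp point (between the pads) lies 8 mm behind it (tips_ahead is the distance from the TCP to the fingertips, in m); z points along the fingers, y is the line along which they close (so a half turn about z gives the same grasp; the last joint's range is limited). The gripper opens to 85 mm and grips with 20 to 120 N. Pads are 22 mm wide; open, the fingers measure 114 mm over their backs; the gripper's body (76 mm by 85 mm) begins 54 mm behind the grasp point. The pads swing forward as they close: fully open they stand 13 mm farther back than shut.
Start: joints at [-0.14, 0.313, 0.046, 1.304, 0, 1.431], TCP at [0.575, -0, 0.242] pointing down, gripper open.
Joint ranges: [-2.76, 2.76], [-0.86, 1.69], [-1.03, 1.26], [-2.2, 2.34], [-1.47, 1.5], [-3.14, 3.14]. Speed limits (rad/s): [2.57, 2.57, 3.14, 3.14, 3.14, 3.14].

INTERFACE

Orientations are given as a unit quaternion [w, x, y, z].
In Python, from workcell import * gives the robot as it stands. The module is installed in compiled form; this text tells all that it offers.
- The arm moves only by the tool jog_arm, never from a script. Its argument "moves" is a list of rows, each an object with "fingers": the closure, from 0 (fully open) to 1 (shut); "slide": the shift along the tool's x, y, z in mm, a list of three; "angular": the turn, a rotation vector about the tool's x, y, z in degrees, a list of three. A call has 1 to 10 rows; each row is the pose to reach, as a shift and turn from the pose commanded when the call began, along the tool's axes at that moment; what a row does not reach only later rows make up. A row lasts 1/12 s, in which the tool goes at most 41.7 mm and 7.16 degrees, less where a joint would pass 70% of its speed; a pose out of reach is approached as far as the arm can. A call with a gripper value outside its range is refused whole. The fingers move at their own pace and stop on an object; "squeeze" is the grip in N (left out, the last holds). Time passes only in rows, so rows that repeat a pose let the fingers close. It gives the time, the measured TCP pose, the force, the opening and the grip force at its end, in the units of the state.
- get_state(): the state, without advancing time (a new reading comes with each control period).
- read_camera(name): name is "scene" or "side" or "wrist"; returns a dict with "color" (480x640x3 uint8, red, green, blue), "fovy" (degrees; the focal length in pixels is half the picture's height over the tangent of half this angle, whatever the lens; pixels are square), "cx", "cy" (the principal point, pixels), "world_from_camera" (4x4, takes a point from camera to world coordinates); the wrist camera has in their place "tool_from_camera" (4x4, takes a point from camera to tool coordinates, whose origin is the TCP and whose axes are the flange's). Camera axes: x right, y down, z forward; pixel columns grow to the right and rows downward; lengths in m; the calibration is good to about 2 mm. A picture is of the moment at which its call begins: read the wrist's pose just before it. There is no depth.
- hand_in(): hands the job in; it is judged then, once.
Trained networks look in a picture, given as the dict that the camera call returned (one of the last four; its "shot" number tells which), for a name from the list of things; names that differ only in an ending like _2 or _b are one class to them, and where a whole thing is asked for, a point or a joint stands for the part that bears it (a point fixed in the world has none). Each returns a list of dicts, best first, with "p" (0 to 1); they miss things now and then, are a little off and sometimes report something else, mostly with a low value. They report only what shows in the picture. A call takes as long as a camera call. They do not tell look-alikes from the thing itself.
- look_for(target, picture): "point" ([column, row] in pixels, amid what is visible of it).
- tip_of(target, picture): "point" ([column, row] in pixels: a listed point, or the origin of a listed thing).
The state is a dict: "clock": time; "joint_pos": joint angles; "qvel": joint speeds; "tau": joint torques, N m; "tcp_pos": TCP position; "orientation": TCP orientation; "wrist_force": force on the tool from outside, world axes, zero at the start; "ft_torque": the same for the moment, N m; "finger_gap": finger opening in m; "grip_force": force on a finger pad.
Only numpy, scipy, OpenCV 4.12 (cv2) and the standard library are available. Lean on these libraries where they do the work, as an engineer would, in place of code of your own. Each camera call takes 0.05 s, during which the arm holds its last target. There are 200 camera calls.

TASK

The gauging chute is jammed by the dark part with the orange cross bar: turn the air dial fully off, lift the jammed part out so that the white parts slide down, and put it in the red reject bin. Then, with the air still off, stand every white part (one may be waiting on the bench) upright in the blue pallet, one to a cell. When all of that is done, set the dial to the green mark and then slide the orange lock fully home over it; leave the other tools on the bench where they are.

Things in the scene. Friction and masses are not known exactly. Their poses are not given: they have to be found in the camera images.
- chute: feed channel; bed falls 20 degrees towards the robot. Origin: on the bench below the inner face of the foot stop; x level, up the chute; z up. Bed at z = 35 mm + 0.364 x, 285 mm long, slippery (friction 0.2). Channel 48 mm wide, walls 22 mm high, 6 thick; stop 40 mm high. Blue gate posts 36 mm high, 50 apart, 75-85 mm up the slope, stop the misfit but pass white parts, which slide by themselves
- chute_foot (a point): point on the bed where the underside of the lowest white part rests when it is against the foot stop; the next parts queue 44 mm apart behind it
- chute_gate (a point): point on the bed where the underside of the misfit rests while its bar is caught on the gate posts, 91 mm up the slope from the stop
- misfit: wrong part jammed at the gate: dark straight cylinder 44 mm in diameter and 70 mm high, orange round on its top, with an orange cross bar through it from 26 to 34 mm above its underside, 78 mm long along its y, 12 mm wide; the bar's ends are caught on the gate posts. 125 to 250 g. Origin: centre of its underside; z along its axis, up; in the chute it leans with the bed
- part0: white turned plastic part, 95 to 155 g: straight upright cylinder 44 mm in diameter and 70 mm high, lower half ribbed, dark round on its top. Origin: centre of its underside; z along its axis, up. Starts in the chute behind the misfit, leaning with the bed (z square to the bed)
- part1: white turned plastic part, 95 to 155 g: straight upright cylinder 44 mm in diameter and 70 mm high, lower half ribbed, dark round on its top. Origin: centre of its underside; z along its axis, up. Starts in the chute behind the misfit, leaning with the bed (z square to the bed)
- part2: white turned plastic part, 95 to 155 g: straight upright cylinder 44 mm in diameter and 70 mm high, lower half ribbed, dark round on its top. Origin: centre of its underside; z along its axis, up. May be absent. Starts in the chute behind the misfit, leaning with the bed (z square to the bed)
- part3: white turned plastic part, 95 to 155 g: straight upright cylinder 44 mm in diameter and 70 mm high, lower half ribbed, dark round on its top. Origin: centre of its underside; z along its axis, up. May be absent; stands upright on the bench beside the chute
- pallet: fixed blue inspection pallet, 172 mm square, 16 mm high rim, floor 4 mm thick, divided into 2 x 2 cells of 80 mm by walls 4 mm thick and as high as the rim. Origin: centre of its underside, z up
- cell0 (a point): centre of the floor of one pallet cell
- cell1 (a point): centre of the floor of one pallet cell
- cell2 (a point): centre of the floor of one pallet cell
- cell3 (a point): centre of the floor of one pallet cell
- reject: loose red open reject bin, 110 mm square outside, 50 mm high, walls and floor 4 mm, 450 g. Origin: centre of its underside, z up
- regulator: fixed grey air regulator block of the chute's vibrator, 110 x 200 x 30 mm. Origin: centre of its underside. The dial stands upright at y = -50 mm, the orange lock runs along y on its +y half. Off mark: white, towards +x of the dial; set mark: green, 1.0 rad clockwise from it seen from above
- dial (a joint): angle of the dial in rad, clockwise from above; 0 = off, at its stop, yellow pointer on the white mark (towards regulator +x); 1.0 = pointer on the green mark; it turns to 1.8 and stays where left (friction 0.06 N m)
- dial_grip (a point): on the dial's axis, 62 mm above the bench. The grip is an upright bar 60 mm long, 14 mm thick, from 46 to 76 mm above the bench, lying along the pointer; its skirt (34 mm radius) ends 38 mm above the bench. The point's x axis points along the pointer
- lock (a joint): travel of the lock in m: 0 = open (fork clear of the dial), 0.055 = fully home, its fork straddling the dial's stem above the skirt; grows towards regulator -y; friction 1.5 N
- lock_fin (a point): in the upright fin of the lock, 66 mm above the bench and 10 mm below its top; the fin is 40 mm wide along regulator x, 12 mm thick along regulator y, and stands from 44 to 76 mm above the bench on the flat fork plate. At lock 0 it is 130 mm from the dial's axis
- caliper: bystander: digital caliper lying flat, 190 mm long, 12 mm high; loose, leave it alone. Origin: centre of its underside
- setting_ring: bystander: steel setting ring, 64 mm across, 20 mm high; loose, leave it alone. Origin: centre of its underside
- clamp_block: bystander: aluminium block, 45 mm square, with a red clamp arm on top, 62 mm high; loose, leave it alone. Origin: centre of its underside
Things that resemble listed ones, but are neither listed nor needed, are in the scene too. Leave any pink look-alike of the part2 alone.

How it is judged:
On the way, in this order (a step that is already met when the one before it is completed fails the run):
1. the air dial is turned fully off while the misfit is still jammed in the chute (value of joint dial below 0.12 rad and distance between misfit and chute_gate below 0.05 m), for 0.2 s.
2. with the air off the misfit is lifted out and a white part has slid down to the foot of the chute (value of joint dial below 0.12 rad and distance between misfit and chute_gate above 0.09 m and distance between any of part0, part1, part2, part3 and chute_foot below 0.015 m), for 0.2 s.
3. with the air off the misfit is in the reject bin and every white part stands in its own pallet cell (value of joint dial below 0.12 rad and x of misfit in the frame of reject between -0.055 and 0.055 m and y of misfit in the frame of reject between -0.055 and 0.055 m and z of misfit in the frame of reject below 0.055 m and angle between reject's own z axis and vertical below 0.1 rad and height (world z) of reject below 0.01 m and linear speed of each of misfit, part0, part1, part2, part3 below 0.03 m/s and ((horizontal distance between part0 and cell0 below 0.025 m and z of part0 in the frame of cell0 below 0.006 m) or (horizontal distance between part0 and cell1 below 0.025 m and z of part0 in the frame of cell1 below 0.006 m) or (horizontal distance between part0 and cell2 below 0.025 m and z of part0 in the frame of cell2 below 0.006 m) or (horizontal distance between part0 and cell3 below 0.025 m and z of part0 in the frame of cell3 below 0.006 m)) and angle between each of part0, part1, part2, part3's own z axis and vertical below 0.12 rad and ((horizontal distance between part1 and cell0 below 0.025 m and z of part1 in the frame of cell0 below 0.006 m) or (horizontal distance between part1 and cell1 below 0.025 m and z of part1 in the frame of cell1 below 0.006 m) or (horizontal distance between part1 and cell2 below 0.025 m and z of part1 in the frame of cell2 below 0.006 m) or (horizontal distance between part1 and cell3 below 0.025 m and z of part1 in the frame of cell3 below 0.006 m)) and ((horizontal distance between part2 and cell0 below 0.025 m and z of part2 in the frame of cell0 below 0.006 m) or (horizontal distance between part2 and cell1 below 0.025 m and z of part2 in the frame of cell1 below 0.006 m) or (horizontal distance between part2 and cell2 below 0.025 m and z of part2 in the frame of cell2 below 0.006 m) or (horizontal distance between part2 and cell3 below 0.025 m and z of part2 in the frame of cell3 below 0.006 m)) and ((horizontal distance between part3 and cell0 below 0.025 m and z of part3 in the frame of cell0 below 0.006 m) or (horizontal distance between part3 and cell1 below 0.025 m and z of part3 in the frame of cell1 below 0.006 m) or (horizontal distance between part3 and cell2 below 0.025 m and z of part3 in the frame of cell2 below 0.006 m) or (horizontal distance between part3 and cell3 below 0.025 m and z of part3 in the frame of cell3 below 0.006 m))), for 0.2 s.
4. the dial is on the green mark with the lock still open (value of joint dial between 0.88 and 1.12 rad and value of joint lock below 0.015 m), for 0.3 s.
5. the lock is slid home over the set dial (value of joint dial between 0.88 and 1.12 rad and value of joint lock above 0.048 m), for 0.2 s.
At the end, for the whole second after the job is handed in: dial within 0.12 rad of the green mark (1.0), lock at least 48 mm along its 55 mm travel, misfit at rest in the reject bin, which stands flat on the bench, and every white part at rest and upright (within 0.12 rad) on the floor of a pallet cell, within 25 mm of its centre (all of step 5 and x of misfit in the frame of reject between -0.055 and 0.055 m and y of misfit in the frame of reject between -0.055 and 0.055 m and z of misfit in the frame of reject below 0.055 m and angle between reject's own z axis and vertical below 0.1 rad and height (world z) of reject below 0.01 m and linear speed of each of misfit, part0, part1, part2, part3 below 0.03 m/s and ((horizontal distance between part0 and cell0 below 0.025 m and z of part0 in the frame of cell0 below 0.006 m) or (horizontal distance between part0 and cell1 below 0.025 m and z of part0 in the frame of cell1 below 0.006 m) or (horizontal distance between part0 and cell2 below 0.025 m and z of part0 in the frame of cell2 below 0.006 m) or (horizontal distance between part0 and cell3 below 0.025 m and z of part0 in the frame of cell3 below 0.006 m)) and angle between each of part0, part1, part2, part3's own z axis and vertical below 0.12 rad and ((horizontal distance between part1 and cell0 below 0.025 m and z of part1 in the frame of cell0 below 0.006 m) or (horizontal distance between part1 and cell1 below 0.025 m and z of part1 in the frame of cell1 below 0.006 m) or (horizontal distance between part1 and cell2 below 0.025 m and z of part1 in the frame of cell2 below 0.006 m) or (horizontal distance between part1 and cell3 below 0.025 m and z of part1 in the frame of cell3 below 0.006 m)) and ((horizontal distance between part2 and cell0 below 0.025 m and z of part2 in the frame of cell0 below 0.006 m) or (horizontal distance between part2 and cell1 below 0.025 m and z of part2 in the frame of cell1 below 0.006 m) or (horizontal distance between part2 and cell2 below 0.025 m and z of part2 in the frame of cell2 below 0.006 m) or (horizontal distance between part2 and cell3 below 0.025 m and z of part2 in the frame of cell3 below 0.006 m)) and ((horizontal distance between part3 and cell0 below 0.025 m and z of part3 in the frame of cell0 below 0.006 m) or (horizontal distance between part3 and cell1 below 0.025 m and z of part3 in the frame of cell1 below 0.006 m) or (horizontal distance between part3 and cell2 below 0.025 m and z of part3 in the frame of cell2 below 0.006 m) or (horizontal distance between part3 and cell3 below 0.025 m and z of part3 in the frame of cell3 below 0.006 m))); the robot touches nothing.
It fails at once if a bystander tool is pushed more than 30 mm (distance of any of caliper, setting_ring, clamp_block from where it was at the start of the episode above 0.03 m).
Of part2, part3 only 1 to 2 are there at a start; the rules pass over those that are not, and their reading is None.
At some moment in a run one of reject may be knocked a few centimetres aside while the robot is not near it.
Once in a run the grip may slacken for a moment while it holds something.
It also fails if it takes over 210 s, if anything falls off the work surface, if the arm or the gripper's body presses on something with over 40 N, if the wrist force passes 120 N, or if a joint passes its speed limit or range.

## Working session

There is one attempt and no reset: what is moved stays moved. The work goes in short steps, Python scripts to look and compute and a tool call to move; the robot and the scene stay as the last step left them, time stands still between calls to the robot, and variables do not carry over. Pictures are saved under pics/ and viewed, at most 14 in all, crops included, and the job is handed in when it is done.

Besides the shell and the picture viewer there is one more tool, called after "Request:" as name([rows], argument=value, ...), one row to a line, values as JSON. jog_arm: Moves the arm, as the interface text tells. Its arguments: {"type":"object","properties":{"moves":{"type":"array","items":{"type":"object","properties":{"fingers":{"type":"number"},"slide":{"type":"array","items":{"type":"number"}},"angular":{"type":"array","items":{"type":"number"}}}}},"squeeze":{"type":"number"}},"required":["moves"]}

```bash
mkdir -p pics
cat > h.py <<'E'
from workcell import *
import numpy as np, cv2
from scipy.spatial.transform import Rotation as R
def Rt():
    s=get_state(); q=s["orientation"]; return s,R.from_quat([q[1],q[2],q[3],q[0]]).as_matrix(),np.array(s["tcp_pos"])
def shot(name,save=None):
    s,r,p=Rt(); c=read_camera(name)
    if name=="wrist":
        T=np.eye(4);T[:3,:3]=r;T[:3,3]=p; c["W"]=T@np.array(c["tool_from_camera"])
    else: c["W"]=np.array(c["world_from_camera"])
    if save: cv2.imwrite(f"pics/{save}.png",c["color"][:,:,::-1])
    return c
def ray(c,px):
    f=240/np.tan(np.radians(c["fovy"])/2)
    d=np.array([(px[0]-c["cx"])/f,(px[1]-c["cy"])/f,1.]); W=c["W"]
    return W[:3,3],W[:3,:3]@(d/np.linalg.norm(d))
def atz(c,px,z):
    o,d=ray(c,px); return o+d*(z-o[2])/d[2]
def proj(c,P):
    f=240/np.tan(np.radians(c["fovy"])/2); W=c["W"]; q=W[:3,:3].T@(np.array(P)-W[:3,3])
    return np.array([c["cx"]+f*q[0]/q[2],c["cy"]+f*q[1]/q[2]])
def tri(l):
    A=np.zeros((3,3));b=np.zeros(3)
    for c,px in l:
        o,d=ray(c,px);M=np.eye(3)-np.outer(d,d);A+=M;b+=M@o
    P=np.linalg.solve(A,b); return P,[np.round(proj(c,P)-px,1) for c,px in l]
def goto(P,Rw=None):
    s,r,p=Rt(); print("slide",np.round(r.T@(np.array(P)-p)*1000,1), end=" ")
    if Rw is not None: print("ang",np.round(np.degrees(R.from_matrix(r.T@Rw).as_rotvec()),1),end="")
    print()
E
cat > a.py <<'E'
from h import *
np.set_printoptions(suppress=True,precision=3)
A=shot("scene","scene0");B=shot("side","side0")
s,r,p=Rt();print(r,p,s["clock"],A["fovy"],A["W"][:3,3],B["W"][:3,3])
for n in "chute chute_foot chute_gate misfit part0 part3 pallet cell0 cell1 cell2 cell3 reject regulator dial_grip lock_fin caliper setting_ring clamp_block".split():
    print(n,end=": ")
    for c in (A,B):
        print([(np.round(x["point"]).astype(int).tolist(),round(x["p"],2)) for x in tip_of(n,c)[:6]],end=" | ")
    print()
E
python3 a.py
```

```text
[[-0.     1.    -0.002]
 [ 1.     0.     0.   ]
 [ 0.    -0.002 -1.   ]] [0.575 0.    0.242] 0.1 45.935317090744476 [ 1.395 -0.275  1.101] [0.501 0.781 1.023]
chute: [([315, 252], 0.75)] | [([351, 279], 0.56)] | 
chute_foot: [([316, 249], 0.87)] | [([344, 269], 0.78), ([318, 254], 0.73)] | 
chute_gate: [([324, 260], 0.71), ([424, 195], 0.45)] | [([315, 253], 0.97), ([304, 196], 0.55), ([393, 144], 0.51)] | 
misfit: [([324, 262], 0.55), ([296, 204], 0.31)] | [([315, 257], 0.77), ([395, 176], 0.56)] | 
part0: [([251, 259], 0.91), ([281, 350], 0.89), ([330, 268], 0.83), ([175, 333], 0.82), ([343, 290], 0.76), ([334, 280], 0.72)] | [([294, 251], 0.89), ([370, 229], 0.87), ([250, 209], 0.84), ([274, 242], 0.81), ([191, 333], 0.7), ([253, 234], 0.62)] | 
part3: [([251, 259], 0.91), ([281, 350], 0.89), ([330, 268], 0.83), ([175, 333], 0.82), ([343, 290], 0.76), ([334, 280], 0.72)] | [([294, 251], 0.89), ([370, 229], 0.87), ([250, 209], 0.84), ([274, 242], 0.81), ([191, 333], 0.7), ([253, 234], 0.62)] | 
pallet: [([418, 205], 0.7)] | [([371, 428], 0.72), ([337, 447], 0.26)] | 
cell0: [([427,
[... 819 characters left out ...]
2, 446], 0.58)] | 
reject: [([240, 324], 0.74), ([313, 250], 0.72), ([155, 262], 0.69)] | [([304, 198], 0.9), ([316, 255], 0.63)] | 
regulator: [([180, 270], 0.57), ([398, 193], 0.49), ([416, 201], 0.29)] | [([390, 177], 0.74)] | 
dial_grip: [([153, 262], 0.89)] | [([388, 144], 0.85)] | 
lock_fin: [([203, 244], 0.56), ([153, 264], 0.43), ([325, 262], 0.38)] | [([395, 176], 0.82), ([437, 297], 0.18)] | 
caliper: [([295, 203], 0.65), ([425, 190], 0.16)] | [([436, 295], 0.75), ([315, 254], 0.38)] | 
setting_ring: [([346, 232], 0.83)] | [([363, 324], 0.73)] | 
clamp_block: [([345, 236], 0.72), ([461, 239], 0.7), ([332, 279], 0.64), ([322, 261], 0.49)] | [([277, 445], 0.76), ([360, 325], 0.65)] |
```

View pics/scene0.png

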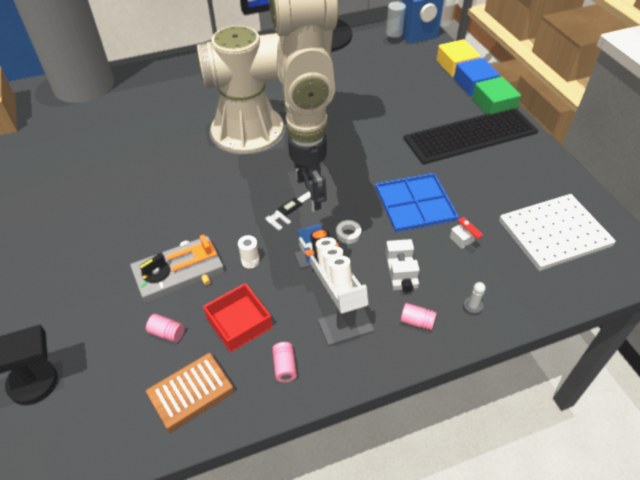

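View pics/side0.png

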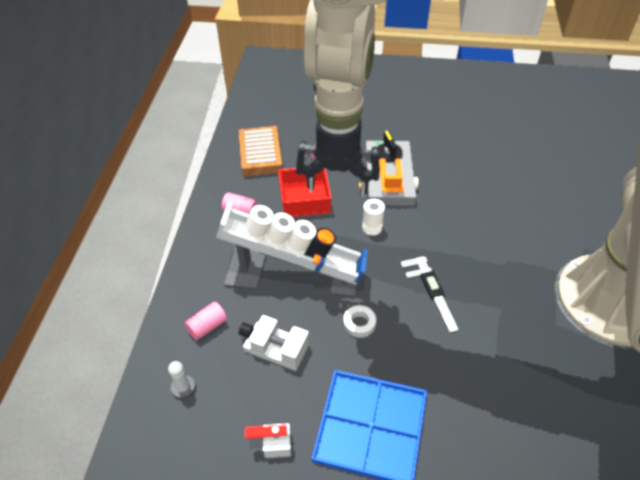

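The scene view shows the regulator (180,265) with its dial at (153,265), a white part at (249,252) and the reject bin (238,316). It also shows the chute with the misfit (318,238), three white parts behind it, and the pallet (417,201). The side view agrees: the bin is at (305,190) and the bench part at (373,217).

```bash
cat > b.py <<'E'
from h import *
np.set_printoptions(suppress=True,precision=3)
A=shot("scene");B=shot("side")
def T(n,a,b): P,e=tri([(A,a),(B,b)]); print(n,P,[x.tolist() for x in e])
T("dial",(153,262),(388,144)); T("lockfin",(204,244),(395,176))
T("ring",(346,232),(363,324)); T("clamp",(461,239),(277,445)); T("cal",(295,203),(436,295))
T("part3base",(251,259),(370,229)); T("foot",(316,249),(344,269)); T("gate",(324,260),(315,253)); T("reject",(240,324),(304,198))
for a in [(427,191),(409,212),(433,212),(395,191)]: print("cellA",atz(A,a,.004))
for b in [(352,397),(396,409),(389,456),(342,446)]: print("cellB",atz(B,b,.004))
for n,c in(("A",A),("B",B)):
    im=c["color"]; h=cv2.cvtColor(im,cv2.COLOR_RGB2HSV)
    for nm,lo,hi in (("red",(0,170,90),(4,255,255)),("blue",(103,150,90),(115,255,255)),("orange",(6,180,150),(18,255,255)),("yellow",(24,120,120),(34,255,255)),("green",(40,80,80),(85,255,255))):
        m=cv2.inRange(h,lo,hi); k,l,st,ce=cv2.connectedComponentsWithStats(m)
        for i in range(1,k):
            if st[i,4]>(400 if nm in("red","blue") else 8) and st[i,1]>100:
                cnt=np.argwhere(l==i)[:,::-1].astype(np.float32); print(n,nm,st[i].tolist(),ce[i].round(1),np.round(cv2.boxPoints(cv2.minAreaRect(cnt))).astype(int).tolist() if st[i,4]>100 else "")
z=cv2.resize(A["color"][210:310,120:400],None,fx=2.85,fy=2.85,interpolation=cv2.INTER_CUBIC)
z2=cv2.resize(B["color"][120:300,210:440],None,fx=3.3,fy=3.3)[:590]
cv2.imwrite("pics/z1.png",np.vstack([z[:, :759]])[:,:,::-1]);cv2.imwrite("pics/z2.png",z2[:,:,::-1])
E
python3 b.py
```

```text
dial [ 0.482 -0.357  0.064] [[0.8, 0.8], [0.8, -0.8]]
lockfin [ 0.465 -0.236  0.066] [[-1.3, -1.3], [-1.4, 1.3]]
ring [ 0.503  0.124 -0.002] [[0.2, 0.2], [0.3, -0.2]]
clamp [ 0.632  0.389 -0.002] [[0.4, 0.2], [0.5, -0.4]]
cal [ 0.357  0.034 -0.001] [[0.4, 0.4], [0.5, -0.5]]
part3base [ 0.506 -0.132  0.002] [[0.9, 0.7], [0.9, -0.8]]
foot [0.554 0.02  0.034] [[-0.6, -0.5], [-0.7, 0.6]]
gate [0.617 0.015 0.069] [[-1.5, -1.1], [-1.7, 1.3]]
reject [ 0.673 -0.21  -0.002] [[-0.6, -0.5], [-0.6, 0.5]]
cellA [0.448 0.386 0.004]
cellA [0.501 0.305 0.004]
cellA [0.524 0.364 0.004]
cellA [0.416 0.304 0.004]
cellB [0.511 0.287 0.004]
cellB [0.43  0.3   0.004]
cellB [0.438 0.387 0.004]
cellB [0.52  0.38  0.004]
A red [204, 284, 68, 67, 2696] [237.9 316.7] [[201, 307], [248, 279], [275, 324], [228, 353]]
A blue [376, 174, 82, 57, 3178] [415.8 201.8] [[375, 183], [448, 169], [458, 219], [385, 233]]
A orange [313, 231, 13, 7, 72] [319.  233.9] 
A orange [197, 241, 18, 20, 145] [206.7 249.7] [[192, 245], [209, 239], [214, 254], [197, 260]]
A orange [306, 251, 8, 4, 22] [309.5 252.3] 
A orange [169, 255, 8, 3, 9] [172.4 256.2] 
A orange [174, 266, 8, 4, 10] [177.6 267.2] 
A yellow [140, 259, 13, 9, 39] [146.2 263.1] 
A yellow [203, 276, 4, 5, 15] [204.4 277.9] 
A green [141, 282, 5, 5, 16] [143.2 284.2] 
B red [278, 168, 53, 48, 1897] [304.1 193.1] [[278, 169], [326, 164], [332, 212], [283, 217]]
B blue [312, 371, 115, 109, 4541] [381.6 426.5] [[310, 464], [331, 368], [433, 391], [412, 486]]
B orange [395, 158, 5, 3, 10] [396.7 158.9] 
B orange [384, 178, 18, 14, 232] [392.6 184.2] [[384, 178], [401, 178], [401, 191], [384, 191]]
B orange [318, 230, 16, 14, 87] [325.6 236.6] 
B orange [314, 254, 6, 9, 30] [316.7 257.7] 
B yellow [385, 131, 7, 10, 38] [388.1 135.3] 
B green [377, 141, 4, 5, 14] [378.2 143.3]
```

View pics/z2.png

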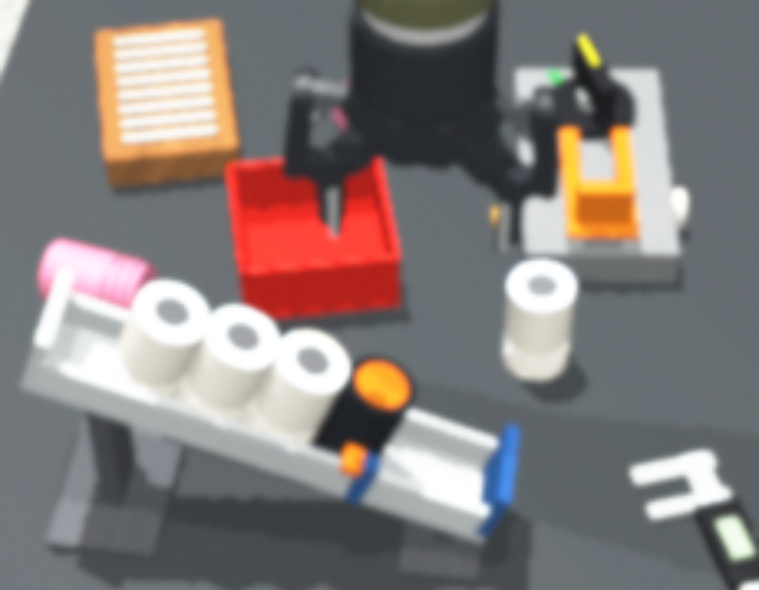

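The crop shows the pointer (yellow, about (590,50)) pointing away from the lock, and the misfit jammed at the blue gate posts (360,475) with three white parts behind it. Next I compute the frames.

```bash
cat > c.py <<'E'
from h import *
np.set_printoptions(suppress=True,precision=3)
A=shot("scene");B=shot("side")
def T(n,a,b): P,e=tri([(A,a),(B,b)]); print(n,P,[x.tolist() for x in e]); return P
py=T("ptr",(146.2,263.1),(388.1,135.3)); g=T("green",(143.2,284.2),(378.2,143.3))
d=np.array([.482,-.357,.062]); v=(py-d)[:2];print("ptr ang",np.degrees(np.arctan2(v[1],v[0]))); v=(g-d)[:2];print("green ang",np.degrees(np.arctan2(v[1],v[0])))
T("misfit top",(319,233.9),(325.6,236.6))
for z,c,cs in ((.05,B,[[278,169],[326,164],[332,212],[283,217]]),):
    pass
print("rejA",np.mean([atz(A,p,.05) for p in [[204,302],[248,284],[272,316],[228,347]]],0))
for n,c,cs in(("pA",A,[[375,183],[448,169],[458,219],[385,233]]),("pB",B,[[310,464],[331,368],[433,391],[412,486]])):
    q=np.array([atz(c,p,.016) for p in cs]); print(n,q[:,:2].tolist(),q.mean(0))
# white part tops in side / scene: dark rounds
for a,b in (((338,262),(259,218)),):
    pass
for q in [(262.5,215),(283.5,222.5),(305,229.5)]: print("dark B",q)
# chute walls: foot top corners (blue stop) side
Rz=R.from_euler('z',0)
ang=np.arctan2(*(py-d)[:2][::-1])
# tool: z down, y perpendicular to pointer
def down(xang):
    x=np.array([np.cos(xang),np.sin(xang),0]); z=np.array([0,0,-1.]); return np.column_stack([x,np.cross(z,x),z])
for a in (ang,ang+np.pi): goto([d[0],d[1],.17],down(a))
E
python3 c.py
```

```text
ptr [ 0.485 -0.374  0.074] [[-0.1, -0.1], [-0.1, 0.1]]
green [ 0.507 -0.395  0.03 ] [[0.0, 0.0], [0.0, -0.0]]
ptr ang -78.38552529520096
green ang -55.98186223997597
misfit top [0.592 0.016 0.13 ] [[-0.0, -0.0], [-0.0, 0.0]]
rejA [ 0.675 -0.208  0.05 ]
pA [[0.3783048268710918, 0.2603461630249982], [0.4008034175499895, 0.475197682530426], [0.5797066770650205, 0.40545002822511816], [0.5555029389366946, 0.20833113481243382]] [0.479 0.337 0.016]
pB [[0.5695529943078432, 0.4217950867320024], [0.5549078169142369, 0.2394265988233103], [0.3658675354511152, 0.2626316914566672], [0.39912257024997394, 0.4362888721610917]] [0.472 0.34  0.016]
dark B (262.5, 215)
dark B (283.5, 222.5)
dark B (305, 229.5)
slide [-357.   -93.1   72.3] ang [  0.   -0.  168.4]
slide [-357.   -93.1   72.3] ang [  0.    0.  -11.6]
```

Request:
jog_arm([
  {"slide": [-357,-93,40],"angular": [0,0,-12],"fingers": 0.2},
  {"slide": [-357,-93,40],"angular": [0,0,-12],"fingers": 0.2},
  {"slide": [-357,-93,40],"angular": [0,0,-12],"fingers": 0.2},
  {"slide": [-357,-93,40],"angular": [0,0,-12],"fingers": 0.2},
  {"slide": [-357,-93,40],"angular": [0,0,-12],"fingers": 0.2},
  {"slide": [-357,-93,40],"angular": [0,0,-12],"fingers": 0.2},
  {"slide": [-357,-93,40],"angular": [0,0,-12],"fingers": 0.2},
  {"slide": [-357,-93,40],"angular": [0,0,-12],"fingers": 0.2},
  {"slide": [-357,-93,40],"angular": [0,0,-12],"fingers": 0.2},
  {"slide": [-357,-93,40],"angular": [0,0,-12],"fingers": 0.2},
])

```text
clock: 2.93
tcp_pos: [0.4798, -0.3638, 0.201]
orientation: [0.0, 0.632, 0.775, -0.001]
wrist_force: [0.8, 1.1, 0.0]
finger_gap: 0.0682
grip_force: 0.0
```

```bash
cat > d.py <<'E'
from h import *
np.set_printoptions(suppress=True,precision=3)
W=shot("wrist","w1"); A=shot("scene");B=shot("side","side1")
s,r,p=Rt(); print(p,s["clock"],np.degrees(np.arctan2(r[1,0],r[0,0])),s["finger_gap"])
for n in ("dial_grip","lock_fin","regulator"):
    x=tip_of(n,W); print(n,[(np.round(k["point"],1).tolist(),round(k["p"],2)) for k in x[:3]])
    if x: print(atz(W,x[0]["point"],{"d":.062,"l":.066,"r":0}[n[0]]))
h=cv2.cvtColor(W["color"],cv2.COLOR_RGB2HSV)
for nm,lo,hi,z in (("orange",(6,180,120),(18,255,255),.076),("yellow",(24,120,120),(34,255,255),.076),("green",(40,80,80),(85,255,255),.03)):
    m=cv2.inRange(h,lo,hi); k,l,st,ce=cv2.connectedComponentsWithStats(m)
    for i in range(1,k):
        if st[i,4]>60: print(nm,st[i].tolist(),ce[i].round(1),atz(W,ce[i],z))
E
python3 d.py
```

```text
[ 0.482 -0.357  0.202] 3.0833 101.91497481115111 0.06819998734618615
dial_grip [([317.9, 220.3], 0.83)]
[ 0.479 -0.359  0.062]
lock_fin [([341.3, 13.6], 0.64)]
[ 0.467 -0.231  0.066]
regulator [([326.9, 140.0], 0.69)]
[ 0.476 -0.309  0.   ]
orange [302, 0, 74, 32, 792] [333.4  21.4] [ 0.463 -0.238  0.076]
orange [345, 80, 22, 77, 390] [355.1 131.5] [ 0.489 -0.294  0.076]
orange [354, 88, 14, 19, 66] [360.5  97.6] [ 0.488 -0.274  0.076]
yellow [310, 0, 67, 22, 1142] [344.1   9.4] [ 0.468 -0.23   0.076]
yellow [300, 0, 82, 100, 3420] [341.1  53.5] [ 0.471 -0.253  0.076]
yellow [411, 72, 28, 20, 471] [424.6  81.6] [ 0.523 -0.258  0.076]
yellow [292, 140, 17, 24, 336] [299.4 151.9] [ 0.458 -0.313  0.076]
yellow [344, 143, 20, 27, 353] [354.  157.3] [ 0.492 -0.31   0.076]
yellow [318, 226, 15, 45, 325] [325.2 247.6] [ 0.487 -0.373  0.076]
green [337, 247, 17, 19, 174] [345.1 256.2] [ 0.509 -0.393  0.03 ]
```

View pics/w1.png

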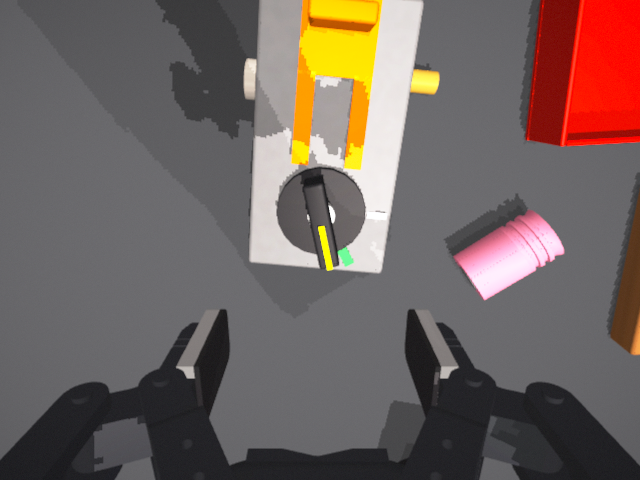

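The wrist view shows the dial centred near (320,213), its bar from (312,178) to (330,268) with yellow towards the bottom. The green mark is at (345,256), the white off mark at (376,215) and the open lock above.

```bash
cat > e.py <<'E'
from h import *
np.set_printoptions(suppress=True,precision=3)
W=shot("wrist")
a=atz(W,(313,179),.076);b=atz(W,(329,268),.076);c=(a+b)/2;v=(b-a)[:2]
print(a,b,c,np.linalg.norm(v),"bar ang",np.degrees(np.arctan2(v[1],v[0])))
for q,z in (((376,215),.03),((345,256),.03),((320,213),.038)): print(atz(W,q,z))
w=atz(W,(376,215),.03)-c; g=atz(W,(345,256),.03)-c; print("off ang",np.degrees(np.arctan2(w[1],w[0])),"green",np.degrees(np.arctan2(g[1],g[0])))
e1=[atz(W,q,.03)[:2] for q in((258,0),(250,262),(421,0),(381,270))]; print(np.array(e1))
goto([.48,-.358,.058])
E
python3 e.py
```

```text
[ 0.472 -0.32   0.076] [ 0.496 -0.379  0.076] [ 0.484 -0.35   0.076] 0.06332276434224482 bar ang -68.00375985594289
[ 0.528 -0.346  0.03 ]
[ 0.512 -0.385  0.03 ]
[ 0.484 -0.352  0.038]
off ang 4.379330769166059 green -51.76428199608572
[[ 0.413 -0.219]
 [ 0.437 -0.406]
 [ 0.519 -0.197]
 [ 0.544 -0.391]]
slide [ -1.8  -3.2 144.7]
```

Request:
jog_arm([
  {"slide": [4,2,40],"angular": [0,0,-7],"fingers": 0.2},
  {"slide": [4,2,80],"angular": [0,0,-10],"fingers": 0.2},
  {"slide": [4,2,115],"angular": [0,0,-10],"fingers": 0.2},
  {"slide": [4,2,135],"angular": [0,0,-10],"fingers": 0.2},
  {"slide": [4,2,144],"angular": [0,0,-10],"fingers": 0.2},
  {"slide": [4,2,144],"angular": [0,0,-10],"fingers": 0.2},
  {"slide": [4,2,144],"angular": [0,0,-10],"fingers": 1},
  {"slide": [4,2,144],"angular": [0,0,-10],"fingers": 1},
  {"slide": [4,2,144],"angular": [0,0,-10],"fingers": 1},
  {"slide": [4,2,144],"angular": [0,0,-10],"fingers": 1},
], squeeze=50)

```text
clock: 4.12
tcp_pos: [0.4832, -0.354, 0.0603]
orientation: [0.001, 0.559, 0.829, -0.002]
wrist_force: [-21.4, -7.0, 15.6]
finger_gap: 0.02
grip_force: 11.4
```

Request:
jog_arm([
  {"slide": [0,0,0],"fingers": 1},
  {"slide": [0,0,0],"fingers": 1},
  {"slide": [0,0,0],"fingers": 1},
])

```text
schema error: expected keys fingers, slide, angular
```

Request:
jog_arm([
  {"slide": [0,0,0],"angular": [0,0,0],"fingers": 1},
  {"slide": [0,0,0],"angular": [0,0,0],"fingers": 1},
  {"slide": [0,0,0],"angular": [0,0,0],"fingers": 1},
])

```text
clock: 4.37
tcp_pos: [0.4801, -0.3552, 0.0605]
orientation: [-0.001, 0.56, 0.828, -0.004]
wrist_force: [-14.7, -5.2, 10.9]
finger_gap: 0.0128
grip_force: 49.5
```

Request:
jog_arm([
  {"slide": [0,-4,-3],"angular": [0,0,0],"fingers": 1},
  {"slide": [0,-4,-3],"angular": [0,0,-7],"fingers": 1},
  {"slide": [0,-4,-3],"angular": [0,0,-14],"fingers": 1},
  {"slide": [0,-4,-3],"angular": [0,0,-21],"fingers": 1},
  {"slide": [0,-4,-3],"angular": [0,0,-28],"fingers": 1},
  {"slide": [0,-4,-3],"angular": [0,0,-35],"fingers": 1},
  {"slide": [0,-4,-3],"angular": [0,0,-42],"fingers": 1},
  {"slide": [0,-4,-3],"angular": [0,0,-49],"fingers": 1},
  {"slide": [0,-4,-3],"angular": [0,0,-54],"fingers": 1},
  {"slide": [0,-4,-3],"angular": [0,0,-54],"fingers": 1},
])

```text
clock: 5.2
tcp_pos: [0.4764, -0.3591, 0.0608]
orientation: [-0.002, 0.122, 0.992, -0.004]
wrist_force: [-9.7, -16.1, -12.3]
finger_gap: 0.0128
grip_force: 52.8
```

Request:
jog_arm([
  {"slide": [2,-3,1.5],"angular": [0,0,-6],"fingers": 1},
  {"slide": [2,-3,1.5],"angular": [0,0,-12],"fingers": 1},
  {"slide": [2,-3,1.5],"angular": [0,0,-18],"fingers": 1},
  {"slide": [2,-3,1.5],"angular": [0,0,-22],"fingers": 1},
  {"slide": [2,-3,1.5],"angular": [0,0,-22],"fingers": 1},
  {"slide": [2,-3,1.5],"angular": [0,0,-22],"fingers": 1},
])

```text
clock: 5.7
tcp_pos: [0.4761, -0.3613, 0.0607]
orientation: [-0.001, -0.067, 0.998, -0.004]
wrist_force: [-4.4, -11.7, -4.9]
finger_gap: 0.0127
grip_force: 56.7
```

Run:
```python
from h import *
s,r,p=Rt(); print(np.degrees(np.arctan2(r[1,0],r[0,0])),s["ft_torque"],s["wrist_force"],p)
```

```text
-172.30273092465538 [-2.09370406  0.58372137 -0.84064716] [ -4.38683993 -11.7429922   -4.88125654] [ 0.47612553 -0.36132582  0.06074227]
```

Request:
jog_arm([
  {"slide": [0,0,0],"angular": [0,0,0],"fingers": 0},
  {"slide": [0,0,0],"angular": [0,0,0],"fingers": 0},
  {"slide": [0,0,0],"angular": [0,0,0],"fingers": 0},
  {"slide": [0,0,0],"angular": [0,0,0],"fingers": 0},
  {"slide": [0,0,-40],"angular": [0,0,0],"fingers": 0},
  {"slide": [0,0,-80],"angular": [0,0,0],"fingers": 0},
  {"slide": [0,0,-120],"angular": [0,0,0],"fingers": 0},
  {"slide": [0,0,-160],"angular": [0,0,0],"fingers": 0},
  {"slide": [0,0,-200],"angular": [0,0,0],"fingers": 0},
  {"slide": [0,0,-210],"angular": [0,0,0],"fingers": 0},
])

```text
clock: 6.53
tcp_pos: [0.4787, -0.3577, 0.2777]
orientation: [0.004, -0.07, 0.998, -0.004]
wrist_force: [0.1, -0.6, 0.2]
finger_gap: 0.0856
grip_force: 0.0
```

Request:
jog_arm([
  {"slide": [-170,357,0],"angular": [0,0,12],"fingers": 0},
  {"slide": [-170,357,0],"angular": [0,0,12],"fingers": 0},
  {"slide": [-170,357,0],"angular": [0,0,12],"fingers": 0},
  {"slide": [-170,357,0],"angular": [0,0,12],"fingers": 0},
  {"slide": [-170,357,0],"angular": [0,0,12],"fingers": 0},
  {"slide": [-170,357,0],"angular": [0,0,12],"fingers": 0},
  {"slide": [-170,357,0],"angular": [0,0,12],"fingers": 0},
  {"slide": [-170,357,0],"angular": [0,0,12],"fingers": 0},
  {"slide": [-170,357,0],"angular": [0,0,12],"fingers": 0},
  {"slide": [-170,357,0],"angular": [0,0,12],"fingers": 0},
])

```text
clock: 7.37
tcp_pos: [0.5958, 0.0253, 0.2697]
orientation: [0.0, 0.033, 0.999, 0.001]
wrist_force: [0.1, 0.0, -0.6]
finger_gap: 0.0853
grip_force: 0.0
```

Request:
jog_arm([
  {"slide": [0,0,0],"angular": [0,0,0],"fingers": 0},
  {"slide": [0,0,0],"angular": [0,0,0],"fingers": 0},
  {"slide": [0,0,0],"angular": [0,0,0],"fingers": 0},
])

```text
clock: 7.62
tcp_pos: [0.5952, 0.0205, 0.2696]
orientation: [-0.0, 0.035, 0.999, -0.0]
wrist_force: [-0.1, -0.6, -0.5]
finger_gap: 0.0856
grip_force: 0.0
```

```bash
cat > f.py <<'E'
from h import *
np.set_printoptions(suppress=True,precision=3)
W=shot("wrist","w2"); A=shot("scene","scene2"); B=shot("side")
s,r,p=Rt(); print(p,np.degrees(np.arctan2(r[1,0],r[0,0])),s["finger_gap"],r)
for n in ("misfit","chute_gate","chute_foot","part0"):
    for c in (W,A,B): print(n,[(np.round(k["point"],1).tolist(),round(k["p"],2)) for k in tip_of(n,c)[:4]])
h=cv2.cvtColor(W["color"],cv2.COLOR_RGB2HSV)
m=cv2.inRange(h,(4,150,100),(20,255,255)); k,l,st,ce=cv2.connectedComponentsWithStats(m)
for i in range(1,k):
    if st[i,4]>60: print("or",st[i].tolist(),ce[i].round(1),atz(W,ce[i],.132))
E
python3 f.py
```

```text
[0.595 0.019 0.27 ] 175.89370045781996 0.08542335975341542 [[-0.997  0.072  0.   ]
 [ 0.072  0.997 -0.   ]
 [-0.    -0.    -1.   ]]
misfit [([312.4, 229.2], 0.8)]
misfit [([324.0, 261.3], 0.68), ([343.3, 234.4], 0.6)]
misfit [([316.2, 257.1], 0.55)]
chute_gate []
chute_gate [([323.8, 257.3], 0.78)]
chute_gate [([315.0, 254.5], 0.68)]
chute_foot [([311.0, 145.6], 0.82)]
chute_foot [([315.4, 248.5], 0.79), ([152.0, 261.2], 0.6), ([409.6, 212.8], 0.25)]
chute_foot []
part0 [([315.4, 330.4], 0.97), ([316.1, 278.9], 0.74), ([319.5, 380.7], 0.67), ([143.6, 106.1], 0.65)]
part0 [([176.9, 332.7], 0.91), ([343.1, 291.8], 0.82), ([435.5, 321.0], 0.82), ([334.5, 280.4], 0.76)]
part0 [([373.6, 226.7], 0.94), ([192.5, 332.1], 0.84), ([251.9, 234.2], 0.81), ([276.9, 244.0], 0.79)]
or [0, 30, 32, 71, 1074] [11.7 70.4] [ 0.481 -0.159  0.132]
or [13, 137, 20, 23, 200] [ 24.  147.6] [ 0.527 -0.166  0.132]
or [287, 203, 46, 46, 1712] [309.5 225.3] [0.594 0.017 0.132]
or [340, 218, 22, 17, 314] [350.8 226.2] [0.596 0.046 0.132]
or [262, 223, 19, 15, 258] [270.4 230. ] [ 0.595 -0.011  0.132]
or [0, 345, 78, 64, 1694] [ 37.  373.1] [ 0.702 -0.21   0.132]
or [0, 374, 23, 33, 143] [ 10. 391.] [ 0.717 -0.237  0.132]
or [0, 396, 12, 18, 69] [  5.1 404.9] [ 0.73  -0.245  0.132]
```

View pics/w2.png

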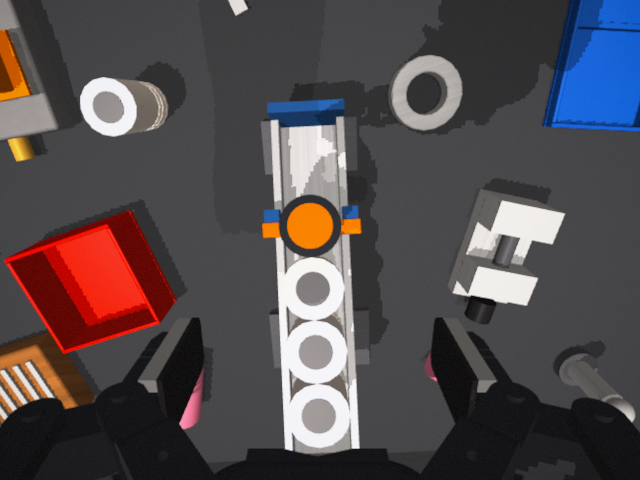

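The wrist view shows the misfit top at (310,225) with its bar ends on the posts at (270,230) and (351,226). The three white tops are at (314,289), (316,352) and (319,415), the bin is at lower left, and the ring (426,92) is clear of the chute.

```bash
cat > g.py <<'E'
from h import *
np.set_printoptions(suppress=True,precision=3)
W=shot("wrist")
t=[atz(W,q,z) for q,z in (((309.5,225.3),.133),((314,289),.148),((316,352),.163),((319,415),.178))]
print(np.array(t)); v=t[3]-t[0]; psi=np.arctan2(v[1],v[0]); print("psi",np.degrees(psi),"spacing",np.linalg.norm(v)/3)
f=atz(W,(311,145.6),.035);print("foot",f)
psi=np.radians(-2) if abs(psi)>.2 else psi
s,c=np.sin(np.radians(20)),np.cos(np.radians(20))
z=np.array([s*np.cos(psi),s*np.sin(psi),-c]); y=np.array([-np.sin(psi),np.cos(psi),0]); x=np.cross(y,z)
Rw=np.column_stack([x,y,z]); print(Rw)
goto(t[0]-z*.05,Rw); goto(t[0]+z*.021,Rw)
E
python3 g.py
```

```text
[[0.594 0.017 0.133]
 [0.636 0.017 0.148]
 [0.676 0.016 0.163]
 [0.717 0.015 0.178]]
psi -0.9869692038188835 spacing 0.04377857379657371
foot [0.55  0.02  0.035]
[[-0.94   0.017  0.342]
 [ 0.016  1.    -0.006]
 [-0.342  0.    -0.94 ]]
slide [18.5 -4.7 89.8] ang [ -0.5 -20.   -3. ]
slide [ -5.7  -3.4 156.5] ang [ -0.5 -20.   -3. ]
```

Request:
jog_arm([
  {"slide": [18.5,-4.5,40],"angular": [-0.5,-20,-3],"fingers": 0},
  {"slide": [18.5,-4.5,75],"angular": [-0.5,-20,-3],"fingers": 0},
  {"slide": [18.5,-4.5,90],"angular": [-0.5,-20,-3],"fingers": 0},
  {"slide": [18.5,-4.5,90],"angular": [-0.5,-20,-3],"fingers": 0},
  {"slide": [18.5,-4.5,90],"angular": [-0.5,-20,-3],"fingers": 0},
  {"slide": [18.5,-4.5,90],"angular": [-0.5,-20,-3],"fingers": 0},
])

```text
clock: 8.92
tcp_pos: [0.5714, 0.0181, 0.1763]
orientation: [0.169, 0.009, 0.986, -0.001]
wrist_force: [0.3, 0.5, 0.9]
finger_gap: 0.0853
grip_force: 0.0
```

Request:
jog_arm([
  {"slide": [0,0,20],"angular": [0,0,0],"fingers": 0},
  {"slide": [0,0,40],"angular": [0,0,0],"fingers": 0},
  {"slide": [0,0,58],"angular": [0,0,0],"fingers": 0},
  {"slide": [0,0,70],"angular": [0,0,0],"fingers": 0},
  {"slide": [0,0,70],"angular": [0,0,0],"fingers": 0.2},
  {"slide": [0,0,70],"angular": [0,0,0],"fingers": 1},
  {"slide": [0,0,70],"angular": [0,0,0],"fingers": 1},
  {"slide": [0,0,70],"angular": [0,0,0],"fingers": 1},
  {"slide": [0,0,70],"angular": [0,0,0],"fingers": 1},
  {"slide": [0,0,70],"angular": [0,0,0],"fingers": 1},
], squeeze=70)

```text
clock: 9.75
tcp_pos: [0.6026, 0.0167, 0.1166]
orientation: [0.176, 0.008, 0.984, -0.002]
wrist_force: [1.5, 0.7, 5.9]
finger_gap: 0.0421
grip_force: 70.8
```

Request:
jog_arm([
  {"slide": [0,0,0],"angular": [0,0,0],"fingers": 1},
  {"slide": [0,0,0],"angular": [0,0,0],"fingers": 1},
  {"slide": [0,0,0],"angular": [0,0,0],"fingers": 1},
])

```text
clock: 10.0
tcp_pos: [0.6026, 0.0167, 0.1165]
orientation: [0.176, 0.008, 0.984, -0.002]
wrist_force: [1.1, -1.1, 5.2]
finger_gap: 0.0423
grip_force: 70.8
```

Request:
jog_arm([
  {"slide": [0,0,-10],"angular": [0,0,0],"fingers": 1},
  {"slide": [0,0,-25],"angular": [0,0,0],"fingers": 1},
  {"slide": [0,0,-40],"angular": [0,0,0],"fingers": 1},
  {"slide": [0,0,-60],"angular": [0,0,0],"fingers": 1},
  {"slide": [0,0,-80],"angular": [0,0,0],"fingers": 1},
  {"slide": [0,0,-100],"angular": [0,0,0],"fingers": 1},
  {"slide": [0,0,-120],"angular": [0,0,0],"fingers": 1},
  {"slide": [0,0,-130],"angular": [0,0,0],"fingers": 1},
  {"slide": [0,0,-130],"angular": [0,0,0],"fingers": 1},
  {"slide": [0,0,-130],"angular": [0,0,0],"fingers": 1},
])

```text
clock: 10.83
tcp_pos: [0.5559, 0.0178, 0.2361]
orientation: [0.174, 0.008, 0.985, -0.002]
wrist_force: [0.3, 0.1, -2.5]
finger_gap: 0.0421
grip_force: 71.5
```

```bash
cat > k.py <<'E'
from h import *
np.set_printoptions(suppress=True,precision=3)
def redbox(c,z=.05):
    h=cv2.cvtColor(c["color"],cv2.COLOR_RGB2HSV); m=cv2.inRange(h,(0,170,90),(4,255,255))|cv2.inRange(h,(176,170,90),(180,255,255))
    m[:100]=0; k,l,st,ce=cv2.connectedComponentsWithStats(m); i=1+np.argmax(st[1:,4]); return st[i].tolist(),ce[i],atz(c,ce[i],.025)
if __name__=="__main__":
    A=shot("scene","scene3");B=shot("side","side3")
    for c in (A,B):
        print(redbox(c),[(np.round(k["point"]).tolist(),round(k["p"],2)) for k in tip_of("reject",c)[:3]])
        x=tip_of("part0",c);print([(np.round(k["point"]).tolist(),round(k["p"],2)) for k in x])
    s,r,p=Rt();print(s["clock"],p,s["finger_gap"])
    Rd=np.column_stack([[-1,0,0],[0,1,0],[0,0,-1.]])
    goto([.675,-.208,.16],Rd)
E
python3 k.py
```

```text
([204, 284, 68, 67, 2695], array([237.883, 316.706]), array([ 0.672, -0.21 ,  0.025])) [([236.0, 325.0], 0.71)]
[([249.0, 263.0], 0.97), ([432.0, 321.0], 0.8), ([176.0, 334.0], 0.8), ([320.0, 255.0], 0.77), ([328.0, 263.0], 0.75), ([280.0, 347.0], 0.59), ([314.0, 245.0], 0.51), ([240.0, 324.0], 0.17)]
([278, 165, 53, 52, 2226], array([304.604, 190.888]), array([ 0.669, -0.209,  0.025])) [([303.0, 196.0], 0.97)]
[([302.0, 255.0], 0.91), ([316.0, 155.0], 0.86), ([251.0, 208.0], 0.74), ([370.0, 227.0], 0.7), ([191.0, 333.0], 0.69), ([330.0, 260.0], 0.64), ([344.0, 267.0], 0.6)]
11.1333 [0.556 0.018 0.235] 0.04245746342256873
slide [ -90.3 -223.7  112.3] ang [-0.2 19.9 -1. ]
```

View pics/side3.png

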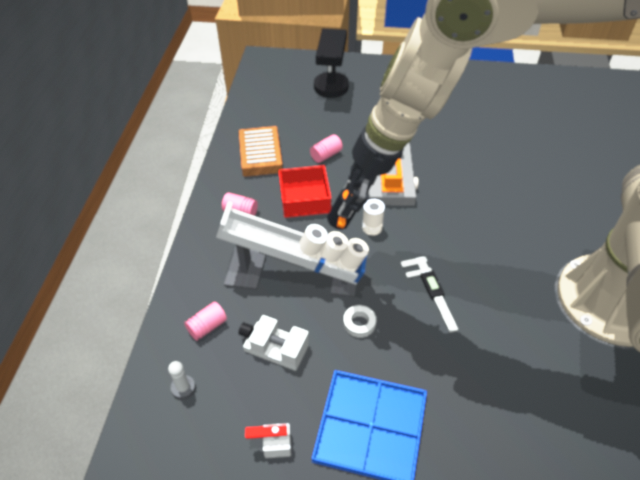

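The side view shows the misfit held clear and all three white parts slid to the foot ((357,250), (336,243), (314,236)). The bin is unmoved at (304,191).

Request:
jog_arm([
  {"slide": [-15,-38,10],"angular": [0,6,0],"fingers": 1},
  {"slide": [-30,-76,30],"angular": [0,13,0],"fingers": 1},
  {"slide": [-45,-114,50],"angular": [0,20,-1],"fingers": 1},
  {"slide": [-60,-152,75],"angular": [0,20,-1],"fingers": 1},
  {"slide": [-75,-190,95],"angular": [0,20,-1],"fingers": 1},
  {"slide": [-88,-224,113],"angular": [0,20,-1],"fingers": 1},
  {"slide": [-88,-224,113],"angular": [0,20,-1],"fingers": 1},
  {"slide": [-88,-224,113],"angular": [0,20,-1],"fingers": 1},
  {"slide": [-88,-224,113],"angular": [0,20,-1],"fingers": 1},
])

```text
clock: 11.88
tcp_pos: [0.6734, -0.2094, 0.1577]
orientation: [-0.001, 0.001, 1.0, -0.001]
wrist_force: [-0.1, 0.4, -2.7]
finger_gap: 0.0428
grip_force: 72.0
```

```bash
cat > l.py <<'E'
from k import *
B=shot("side");A=shot("scene"); print(redbox(B)[2],redbox(A)[2]); s,r,p=Rt(); print(p,s["finger_gap"]); goto([.672,-.209,.07],np.column_stack([[-1,0,0],[0,1,0],[0,0,-1.]]))
E
python3 l.py
```

```text
[ 0.668 -0.207  0.025] [ 0.678 -0.211  0.025]
[ 0.673 -0.208  0.16 ] 0.04195952055145119
slide [ 1.4 -1.2 89.9] ang [-0.2 -0.   0. ]
```

Request:
jog_arm([
  {"slide": [1,-1,30],"angular": [0,0,0],"fingers": 1},
  {"slide": [1,-1,60],"angular": [0,0,0],"fingers": 1},
  {"slide": [1,-1,82],"angular": [0,0,0],"fingers": 1},
  {"slide": [1,-1,94],"angular": [0,0,0],"fingers": 1},
  {"slide": [1,-1,96],"angular": [0,0,0],"fingers": 1},
  {"slide": [1,-1,96],"angular": [0,0,0],"fingers": 1},
  {"slide": [1,-1,96],"angular": [0,0,0],"fingers": 0.35},
  {"slide": [1,-1,96],"angular": [0,0,0],"fingers": 0.35},
  {"slide": [1,-1,96],"angular": [0,0,0],"fingers": 0.35},
  {"slide": [1,-1,96],"angular": [0,0,0],"fingers": 0.35},
])

```text
clock: 12.82
tcp_pos: [0.6738, -0.2101, 0.0662]
orientation: [0.002, -0.0, 1.0, -0.002]
wrist_force: [-0.5, -0.4, -1.0]
finger_gap: 0.0549
grip_force: 0.0
```

Request:
jog_arm([
  {"slide": [0,0,-20],"angular": [0,0,0],"fingers": 0.35},
  {"slide": [0,0,-50],"angular": [0,0,0],"fingers": 0.35},
  {"slide": [0,0,-90],"angular": [0,0,0],"fingers": 0.2},
  {"slide": [0,0,-130],"angular": [0,0,0],"fingers": 0},
  {"slide": [0,0,-150],"angular": [0,0,0],"fingers": 0},
  {"slide": [0,0,-150],"angular": [0,0,0],"fingers": 0},
])

```text
clock: 13.32
tcp_pos: [0.6755, -0.2104, 0.2225]
orientation: [0.006, 0.0, 1.0, -0.004]
wrist_force: [0.4, 0.2, 1.5]
finger_gap: 0.0855
grip_force: 0.0
```

```bash
cat > m.py <<'E'
from k import *
A=shot("scene");B=shot("side","side4")
s,r,p=Rt();print(s["clock"],p,redbox(B)[2])
for n,c in(("A",A),("B",B)): print(n,[(np.round(k["point"]).tolist(),round(k["p"],2)) for k in tip_of("part0",c)],[(np.round(k["point"]).tolist(),round(k["p"],2)) for k in tip_of("misfit",c)])
psi=np.radians(-1); S,C=np.sin(np.radians(20)),np.cos(np.radians(20))
z=np.array([S*np.cos(psi),S*np.sin(psi),-C]); y=np.array([-np.sin(psi),np.cos(psi),0]); Rw=np.column_stack([np.cross(y,z),y,z])
# foot part underside: origin 22mm up-slope from stop; misfit was 91 up-slope
up=np.array([C*np.cos(psi),C*np.sin(psi),S]); mt=np.array([.594,.017,.133])
t=mt-up*(.091-.022); print("foot part top",t, "underside",t+z*.07)
goto(t-z*.08,Rw)
E
python3 m.py
```

```text
13.4167 [ 0.674 -0.21   0.216] [ 0.667 -0.202  0.025]
A [([282.0, 348.0], 0.87), ([326.0, 264.0], 0.72), ([316.0, 245.0], 0.63), ([179.0, 337.0], 0.62), ([432.0, 322.0], 0.59), ([254.0, 258.0], 0.57), ([316.0, 254.0], 0.56), ([347.0, 234.0], 0.34)] [([408.0, 212.0], 0.68)]
B [([191.0, 334.0], 0.9), ([252.0, 210.0], 0.84), ([372.0, 227.0], 0.77), ([303.0, 252.0], 0.64), ([346.0, 266.0], 0.63), ([328.0, 262.0], 0.61)] [([305.0, 197.0], 0.61)]
foot part top [0.529 0.018 0.109] underside [0.553 0.018 0.044]
slide [169.9 227.5  27.7] ang [  0.1 -20.2   1. ]
```

Request:
jog_arm([
  {"slide": [35,45,5],"angular": [0,-5,0],"fingers": 0},
  {"slide": [70,90,10],"angular": [0,-12,1],"fingers": 0},
  {"slide": [105,140,15],"angular": [0,-19,1],"fingers": 0},
  {"slide": [140,185,22],"angular": [0,-20,1],"fingers": 0},
  {"slide": [170,227,28],"angular": [0,-20,1],"fingers": 0},
  {"slide": [170,227,28],"angular": [0,-20,1],"fingers": 0},
  {"slide": [170,227,28],"angular": [0,-20,1],"fingers": 0},
  {"slide": [170,227,28],"angular": [0,-20,1],"fingers": 0},
  {"slide": [170,227,28],"angular": [0,-20,1],"fingers": 0},
])

```text
clock: 14.37
tcp_pos: [0.4959, 0.0221, 0.1819]
orientation: [0.17, 0.006, 0.985, -0.0]
wrist_force: [0.2, -0.2, -0.2]
finger_gap: 0.0853
grip_force: 0.0
```

```bash
cat > n.py <<'E'
from k import *
W=shot("wrist","w5"); s,r,p=Rt(); print(p)
pt=[(np.round(k["point"],1).tolist(),round(k["p"],2)) for k in look_for("part0",W)];print(pt)
psi=np.radians(-1); S,C=np.sin(np.radians(20)),np.cos(np.radians(20))
z=np.array([S*np.cos(psi),S*np.sin(psi),-C]); y=np.array([-np.sin(psi),np.cos(psi),0]); Rw=np.column_stack([np.cross(y,z),y,z])
up=np.array([C*np.cos(psi),C*np.sin(psi),S]); t=np.array([.529,.018,.109])
print([proj(W,t+up*.044*i).round().tolist() for i in range(3)])
goto(t+z*.029,Rw)
E
python3 n.py
```

```text
[0.499 0.02  0.183]
[([308.0, 258.5], 0.86), ([77.8, 171.5], 0.81), ([189.1, 410.9], 0.75), ([425.5, 391.6], 0.66), ([310.4, 388.2], 0.65), ([306.2, 329.7], 0.61)]
[[308.0, 268.0], [308.0, 336.0], [308.0, 396.0]]
slide [ -0.6  -0.6 109.4] ang [ 0.  -0.1  0.2]
```

View pics/w5.png

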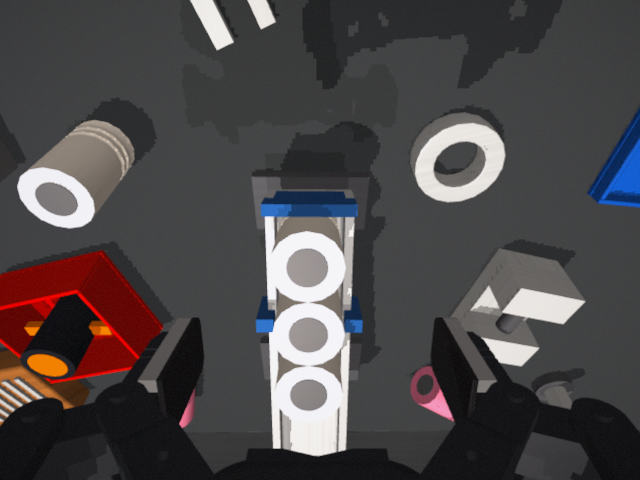

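The wrist view shows white tops at (308,268), (308,335) and (308,394), as predicted, and the misfit standing in the bin at lower left.

Request:
jog_arm([
  {"slide": [0,0,40],"angular": [0,0,0],"fingers": 0},
  {"slide": [0,0,75],"angular": [0,0,0],"fingers": 0},
  {"slide": [0,0,95],"angular": [0,0,0],"fingers": 0},
  {"slide": [0,0,107],"angular": [0,0,0],"fingers": 0},
  {"slide": [0,0,107],"angular": [0,0,0],"fingers": 0.2},
  {"slide": [0,0,107],"angular": [0,0,0],"fingers": 1},
  {"slide": [0,0,107],"angular": [0,0,0],"fingers": 1},
  {"slide": [0,0,107],"angular": [0,0,0],"fingers": 1},
  {"slide": [0,0,107],"angular": [0,0,0],"fingers": 1},
  {"slide": [0,0,107],"angular": [0,0,0],"fingers": 1},
], squeeze=60)

```text
clock: 15.3
tcp_pos: [0.5401, 0.0168, 0.0862]
orientation: [0.175, 0.008, 0.985, -0.002]
wrist_force: [0.7, -0.7, 0.8]
finger_gap: 0.0425
grip_force: 60.8
```

Request:
jog_arm([
  {"slide": [0,0,0],"angular": [0,0,0],"fingers": 1},
  {"slide": [0,0,-10],"angular": [0,0,0],"fingers": 1},
  {"slide": [0,0,-25],"angular": [0,0,0],"fingers": 1},
  {"slide": [0,0,-45],"angular": [0,0,0],"fingers": 1},
  {"slide": [0,0,-65],"angular": [0,0,0],"fingers": 1},
  {"slide": [0,0,-85],"angular": [0,0,0],"fingers": 1},
  {"slide": [0,0,-105],"angular": [0,0,0],"fingers": 1},
  {"slide": [0,0,-125],"angular": [0,0,0],"fingers": 1},
  {"slide": [0,0,-125],"angular": [0,0,0],"fingers": 1},
  {"slide": [0,0,-125],"angular": [0,0,0],"fingers": 1},
])

```text
clock: 16.13
tcp_pos: [0.497, 0.0179, 0.2034]
orientation: [0.175, 0.008, 0.985, -0.002]
wrist_force: [-0.1, -0.3, -1.8]
finger_gap: 0.0427
grip_force: 61.3
```

```bash
cat > o.py <<'E'
from k import *
import sys
s,r,p=Rt(); print(p,s["finger_gap"],s["clock"]); goto([float(v) for v in sys.argv[1:4]],np.column_stack([[-1,0,0],[0,1,0],[0,0,-1.]]))
E
python3 o.py .521 .378 .14
```

```text
[0.497 0.018 0.203] 0.04265121909812169 16.1333
slide [  5.  360.6  65.4] ang [-0.2 20.2 -1. ]
```

Request:
jog_arm([
  {"slide": [0,36,0],"angular": [0,5,0],"fingers": 1},
  {"slide": [0,74,5],"angular": [0,10,0],"fingers": 1},
  {"slide": [0,112,10],"angular": [0,15,0],"fingers": 1},
  {"slide": [5,150,20],"angular": [0,20,-1],"fingers": 1},
  {"slide": [5,188,30],"angular": [0,20,-1],"fingers": 1},
  {"slide": [5,226,40],"angular": [0,20,-1],"fingers": 1},
  {"slide": [5,264,50],"angular": [0,20,-1],"fingers": 1},
  {"slide": [5,302,60],"angular": [0,20,-1],"fingers": 1},
  {"slide": [5,335,65],"angular": [0,20,-1],"fingers": 1},
  {"slide": [5,360,65],"angular": [0,20,-1],"fingers": 1},
])

```text
clock: 16.97
tcp_pos: [0.5188, 0.3798, 0.1348]
orientation: [-0.002, -0.001, 1.0, -0.003]
wrist_force: [0.6, -1.4, -1.1]
finger_gap: 0.0426
grip_force: 61.4
```

Request:
jog_arm([
  {"slide": [0,0,0],"angular": [0,0,0],"fingers": 1},
  {"slide": [0,0,0],"angular": [0,0,0],"fingers": 1},
  {"slide": [0,0,0],"angular": [0,0,0],"fingers": 1},
  {"slide": [0,0,0],"angular": [0,0,0],"fingers": 1},
])

```text
clock: 17.3
tcp_pos: [0.5199, 0.3763, 0.1384]
orientation: [-0.001, 0.0, 1.0, -0.002]
wrist_force: [0.1, -0.4, -1.5]
finger_gap: 0.0427
grip_force: 61.5
```

```bash
python3 o.py .521 .378 .047
python3 - <<'E'
from k import *
W=shot("wrist","w6");s,r,p=Rt()
for k in tip_of("cell0",W)[:5]: print(np.round(k["point"]),round(k["p"],2),atz(W,k["point"],.004))
for k in tip_of("pallet",W)[:2]: print(np.round(k["point"]),round(k["p"],2),atz(W,k["point"],.0))
E
```

```text
[0.52  0.376 0.138] 0.0426908803144653 17.3
slide [-1.2  2.1 91.4] ang [-0.3 -0.1 -0.1]
[191. 217.] 0.94 [0.511 0.29  0.004]
[312. 229.] 0.88 [0.521 0.374 0.004]
[194.  87.] 0.75 [0.428 0.301 0.004]
[260. 157.] 0.63 [0.472 0.339 0.   ]
```

View pics/w6.png

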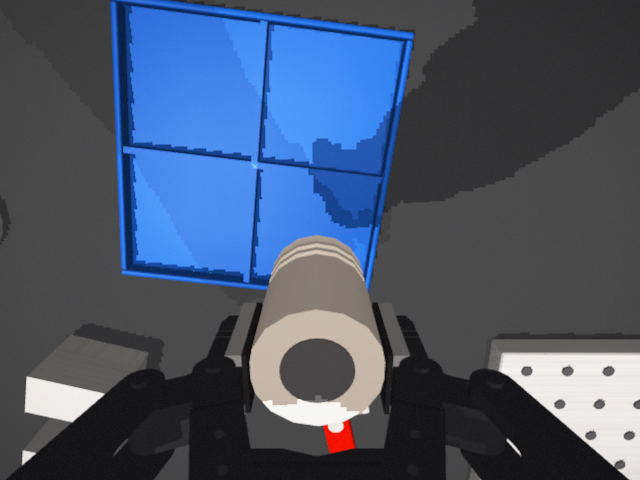

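The wrist view shows the part upright in the grip over the pallet. The measured cell centres match my plan: (.521,.375), (.511,.290) and (.428,.301).

Request:
jog_arm([
  {"slide": [-1,0,35],"angular": [0,0,0],"fingers": 1},
  {"slide": [-1,0,65],"angular": [0,0,0],"fingers": 1},
  {"slide": [-1,0,80],"angular": [0,0,0],"fingers": 1},
  {"slide": [-1,0,87],"angular": [0,0,0],"fingers": 1},
  {"slide": [-1,0,88],"angular": [0,0,0],"fingers": 1},
  {"slide": [-1,0,88],"angular": [0,0,0],"fingers": 1},
  {"slide": [-1,0,88],"angular": [0,0,0],"fingers": 1},
])

```text
clock: 18.03
tcp_pos: [0.5222, 0.3774, 0.0528]
orientation: [0.001, 0.0, 1.0, -0.001]
wrist_force: [-0.0, -0.6, -1.8]
finger_gap: 0.0429
grip_force: 61.9
```

Request:
jog_arm([
  {"slide": [0,0,2],"angular": [0,0,0],"fingers": 0.3},
  {"slide": [0,0,2],"angular": [0,0,0],"fingers": 0.3},
  {"slide": [0,0,2],"angular": [0,0,0],"fingers": 0.3},
  {"slide": [0,0,2],"angular": [0,0,0],"fingers": 0.3},
  {"slide": [0,0,-15],"angular": [0,0,0],"fingers": 0.3},
  {"slide": [0,0,-45],"angular": [0,0,0],"fingers": 0.3},
  {"slide": [0,0,-80],"angular": [0,0,0],"fingers": 0.2},
  {"slide": [0,0,-115],"angular": [0,0,0],"fingers": 0},
  {"slide": [0,0,-130],"angular": [0,0,0],"fingers": 0},
  {"slide": [0,0,-130],"angular": [0,0,0],"fingers": 0},
])

```text
clock: 18.87
tcp_pos: [0.5236, 0.3791, 0.1872]
orientation: [0.004, -0.0, 1.0, 0.001]
wrist_force: [0.2, 0.8, -0.3]
finger_gap: 0.0851
grip_force: 0.0
```

```bash
cat > q.py <<'E'
from k import *
import sys
psi=np.radians(-1); S,C=np.sin(np.radians(20)),np.cos(np.radians(20))
z=np.array([S*np.cos(psi),S*np.sin(psi),-C]); y=np.array([-np.sin(psi),np.cos(psi),0]); Rw=np.column_stack([np.cross(y,z),y,z])
t=np.array([.529,.018,.109])
B=shot("side",sys.argv[1] if len(sys.argv)>1 else None);A=shot("scene");W=shot("wrist")
s,r,p=Rt();print(p,s["clock"],redbox(B)[2])
for c in (A,B): print([(np.round(k["point"]).tolist(),round(k["p"],2),atz(c,k["point"],.004)[:2].round(3).tolist()) for k in tip_of("part0",c)])
print("expected foot underside px",proj(A,t+z*.07),proj(B,t+z*.07))
goto(t-z*.08,Rw)
E
python3 q.py side7
```

```text
[0.521 0.378 0.181] 19.0167 [ 0.699 -0.192  0.025]
[([437.0, 209.0], 0.88, [0.517, 0.38]), ([323.0, 254.0], 0.83, [0.553, 0.041]), ([312.0, 245.0], 0.72, [0.517, 0.025]), ([282.0, 348.0], 0.66, [0.77, -0.139]), ([251.0, 261.0], 0.61, [0.51, -0.134]), ([430.0, 318.0], 0.6, [0.819, 0.2]), ([176.0, 330.0], 0.57, [0.641, -0.35]), ([177.0, 271.0], 0.33, [0.477, -0.313])]
[([194.0, 335.0], 0.95, [0.833, 0.195]), ([253.0, 209.0], 0.68, [0.784, -0.156]), ([343.0, 448.0], 0.62, [0.518, 0.384])]
expected foot underside px [314.307 246.013] [344.188 266.227]
slide [  18.7 -358.7   -2.8] ang [ -0.1 -20.1   1. ]
```

View pics/side7.png

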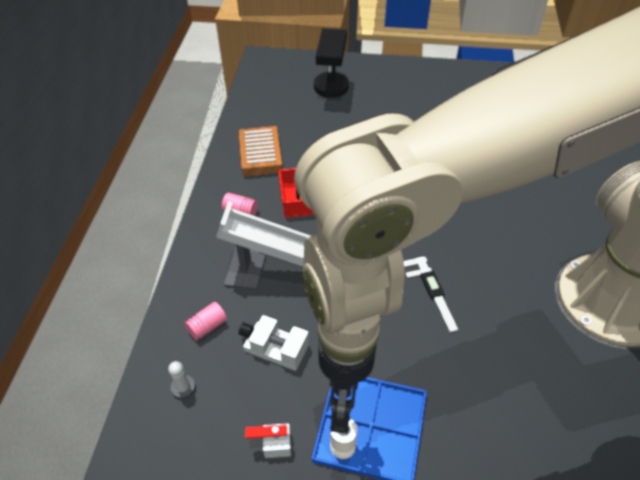

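The side view shows the first part standing in its pallet cell at (343,440). The bin is only hidden by the arm.

Request:
jog_arm([
  {"slide": [2,-36,0],"angular": [0,0,0],"fingers": 0},
  {"slide": [5,-74,0],"angular": [0,-3,0],"fingers": 0},
  {"slide": [8,-112,0],"angular": [0,-8,0],"fingers": 0},
  {"slide": [12,-150,0],"angular": [0,-14,1],"fingers": 0},
  {"slide": [19,-190,-3],"angular": [0,-20,1],"fingers": 0},
  {"slide": [19,-230,-3],"angular": [0,-20,1],"fingers": 0},
  {"slide": [19,-270,-3],"angular": [0,-20,1],"fingers": 0},
  {"slide": [19,-310,-3],"angular": [0,-20,1],"fingers": 0},
  {"slide": [19,-340,-3],"angular": [0,-20,1],"fingers": 0},
  {"slide": [19,-359,-3],"angular": [0,-20,1],"fingers": 0},
])

```text
clock: 19.95
tcp_pos: [0.5008, 0.016, 0.1844]
orientation: [0.173, 0.01, 0.985, -0.002]
wrist_force: [1.3, 0.0, -0.6]
finger_gap: 0.0852
grip_force: 0.0
```

Request:
jog_arm([
  {"slide": [0,0,0],"angular": [0,0,0],"fingers": 0},
  {"slide": [0,0,0],"angular": [0,0,0],"fingers": 0},
  {"slide": [0,0,0],"angular": [0,0,0],"fingers": 0},
  {"slide": [0,0,0],"angular": [0,0,0],"fingers": 0},
])

```text
clock: 20.28
tcp_pos: [0.5017, 0.0196, 0.1849]
orientation: [0.173, 0.008, 0.985, -0.001]
wrist_force: [-0.7, 0.0, 0.5]
finger_gap: 0.0853
grip_force: 0.0
```

```bash
cat >> q.py <<'E'
goto(t+z*.029,Rw)
print(redbox(A)[2],"expected tops",[proj(W,t-z*0+np.array([C,0,S])*.044*i).round().tolist() for i in range(2)],[(np.round(k["point"]).tolist(),round(k["p"],2)) for k in look_for("part0",W)])
E
python3 q.py side8
```

```text
[0.502 0.02  0.185] 20.4333 [ 0.667 -0.203  0.025]
[([437.0, 210.0], 0.92, [0.524, 0.377]), ([178.0, 334.0], 0.85, [0.652, -0.347]), ([320.0, 257.0], 0.78, [0.56, 0.031]), ([312.0, 247.0], 0.72, [0.522, 0.022]), ([249.0, 260.0], 0.69, [0.507, -0.138]), ([433.0, 321.0], 0.64, [0.827, 0.203]), ([281.0, 347.0], 0.55, [0.768, -0.14])]
[([192.0, 331.0], 0.97, [0.839, 0.186]), ([349.0, 268.0], 0.93, [0.545, -0.01]), ([316.0, 151.0], 0.9, [0.663, -0.376]), ([373.0, 229.0], 0.88, [0.501, -0.126]), ([250.0, 206.0], 0.88, [0.794, -0.165]), ([342.0, 447.0], 0.75, [0.519, 0.382]), ([325.0, 261.0], 0.58, [0.598, -0.022]), ([367.0, 429.0], 0.34, [0.48, 0.344]), ([386.0, 454.0], 0.24, [0.443, 0.384])]
expected foot underside px [314.307 246.013] [344.188 266.227]
slide [ 0.9 -1.   1.1] ang [ 0.  -0.   0.1]
slide [  0.9  -1.1 110.1] ang [ 0.  -0.   0.1]
[ 0.676 -0.21   0.025] expected tops [[312.0, 255.0], [313.0, 323.0]] [([425.0, 383.0], 0.94), ([81.0, 162.0], 0.9), ([315.0, 314.0], 0.89), ([312.0, 245.0], 0.83), ([192.0, 408.0], 0.72)]
```

Second part is at the foot as expected. Grip, lift, carry to cell (.512,.290).

Request:
jog_arm([
  {"slide": [1,-1,40],"angular": [0,0,0],"fingers": 0},
  {"slide": [1,-1,75],"angular": [0,0,0],"fingers": 0},
  {"slide": [1,-1,95],"angular": [0,0,0],"fingers": 0},
  {"slide": [1,-1,108],"angular": [0,0,0],"fingers": 0},
  {"slide": [1,-1,108],"angular": [0,0,0],"fingers": 0.2},
  {"slide": [1,-1,108],"angular": [0,0,0],"fingers": 1},
  {"slide": [1,-1,108],"angular": [0,0,0],"fingers": 1},
  {"slide": [1,-1,108],"angular": [0,0,0],"fingers": 1},
  {"slide": [1,-1,108],"angular": [0,0,0],"fingers": 1},
  {"slide": [1,-1,108],"angular": [0,0,0],"fingers": 1},
])

```text
clock: 21.42
tcp_pos: [0.5389, 0.017, 0.0854]
orientation: [0.175, 0.008, 0.985, -0.002]
wrist_force: [-1.9, 1.3, 6.4]
finger_gap: 0.0431
grip_force: 60.8
```

Request:
jog_arm([
  {"slide": [0,0,0],"angular": [0,0,0],"fingers": 1},
  {"slide": [0,0,-10],"angular": [0,0,0],"fingers": 1},
  {"slide": [0,0,-25],"angular": [0,0,0],"fingers": 1},
  {"slide": [0,0,-45],"angular": [0,0,0],"fingers": 1},
  {"slide": [0,0,-65],"angular": [0,0,0],"fingers": 1},
  {"slide": [0,0,-85],"angular": [0,0,0],"fingers": 1},
  {"slide": [0,0,-105],"angular": [0,0,0],"fingers": 1},
  {"slide": [0,0,-125],"angular": [0,0,0],"fingers": 1},
  {"slide": [0,0,-125],"angular": [0,0,0],"fingers": 1},
  {"slide": [0,0,-125],"angular": [0,0,0],"fingers": 1},
])

```text
clock: 22.25
tcp_pos: [0.4961, 0.0176, 0.2027]
orientation: [0.175, 0.008, 0.984, -0.002]
wrist_force: [0.3, 0.1, -1.7]
finger_gap: 0.0428
grip_force: 61.2
```

```bash
python3 o.py .512 .290 .14
```

```text
[0.496 0.018 0.203] 0.04281825443771006 22.25
slide [ 11.  272.7  62.5] ang [-0.2 20.2 -1. ]
```

Request:
jog_arm([
  {"slide": [0,34,0],"angular": [0,5,0],"fingers": 1},
  {"slide": [0,70,5],"angular": [0,10,0],"fingers": 1},
  {"slide": [0,108,10],"angular": [0,15,0],"fingers": 1},
  {"slide": [11,146,20],"angular": [0,20,-1],"fingers": 1},
  {"slide": [11,184,30],"angular": [0,20,-1],"fingers": 1},
  {"slide": [11,220,45],"angular": [0,20,-1],"fingers": 1},
  {"slide": [11,250,58],"angular": [0,20,-1],"fingers": 1},
  {"slide": [11,273,62],"angular": [0,20,-1],"fingers": 1},
  {"slide": [11,273,62],"angular": [0,20,-1],"fingers": 1},
  {"slide": [11,273,62],"angular": [0,20,-1],"fingers": 1},
])

```text
clock: 23.08
tcp_pos: [0.5099, 0.2913, 0.1366]
orientation: [-0.002, -0.001, 1.0, -0.003]
wrist_force: [0.5, 0.2, -0.8]
finger_gap: 0.0428
grip_force: 61.3
```

Request:
jog_arm([
  {"slide": [0,0,0],"angular": [0,0,0],"fingers": 1},
  {"slide": [0,0,35],"angular": [0,0,0],"fingers": 1},
  {"slide": [0,0,65],"angular": [0,0,0],"fingers": 1},
  {"slide": [0,0,80],"angular": [0,0,0],"fingers": 1},
  {"slide": [0,0,87],"angular": [0,0,0],"fingers": 1},
  {"slide": [0,0,88],"angular": [0,0,0],"fingers": 1},
  {"slide": [0,0,88],"angular": [0,0,0],"fingers": 1},
])

```text
clock: 23.67
tcp_pos: [0.5116, 0.2895, 0.0518]
orientation: [0.0, 0.001, 1.0, -0.002]
wrist_force: [0.9, 0.6, -0.7]
finger_gap: 0.0429
grip_force: 61.8
```

Request:
jog_arm([
  {"slide": [0,0,3],"angular": [0,0,0],"fingers": 1},
  {"slide": [0,0,3],"angular": [0,0,0],"fingers": 0.3},
  {"slide": [0,0,3],"angular": [0,0,0],"fingers": 0.3},
  {"slide": [0,0,3],"angular": [0,0,0],"fingers": 0.3},
  {"slide": [0,0,-15],"angular": [0,0,0],"fingers": 0.3},
  {"slide": [0,0,-45],"angular": [0,0,0],"fingers": 0.3},
  {"slide": [0,0,-80],"angular": [0,0,0],"fingers": 0.2},
  {"slide": [0,0,-115],"angular": [0,0,0],"fingers": 0},
  {"slide": [0,0,-130],"angular": [0,0,0],"fingers": 0},
  {"slide": [0,0,-130],"angular": [0,0,0],"fingers": 0},
])

```text
clock: 24.5
tcp_pos: [0.5137, 0.292, 0.1868]
orientation: [0.005, -0.0, 1.0, 0.0]
wrist_force: [0.5, -0.1, 0.1]
finger_gap: 0.0857
grip_force: 0.0
```

```bash
python3 q.py
```

```text
[0.511 0.291 0.181] 24.65 [ 0.674 -0.204  0.025]
[([178.0, 333.0], 0.9, [0.65, -0.346]), ([282.0, 347.0], 0.88, [0.769, -0.138]), ([439.0, 209.0], 0.76, [0.52, 0.386]), ([314.0, 248.0], 0.7, [0.529, 0.025]), ([254.0, 258.0], 0.7, [0.505, -0.125]), ([432.0, 321.0], 0.7, [0.827, 0.201]), ([403.0, 217.0], 0.64, [0.513, 0.282])]
[([253.0, 209.0], 0.93, [0.785, -0.157]), ([341.0, 447.0], 0.84, [0.521, 0.381]), ([191.0, 334.0], 0.79, [0.838, 0.194]), ([317.0, 149.0], 0.78, [0.662, -0.384]), ([356.0, 399.0], 0.63, [0.503, 0.29])]
expected foot underside px [314.307 246.013] [344.188 266.227]
slide [   8.4 -271.9   -3.3] ang [ -0.1 -20.1   1. ]
slide [ -29.1 -272.1   99. ] ang [ -0.1 -20.1   1. ]
[ 0.676 -0.21   0.025] expected tops [[-169.0, 290.0], [-170.0, 368.0]] [([443.0, 243.0], 0.96), ([314.0, 230.0], 0.73)]
```

Third part.

Request:
jog_arm([
  {"slide": [0,-36,0],"angular": [0,0,0],"fingers": 0},
  {"slide": [2,-74,0],"angular": [0,-6,0],"fingers": 0},
  {"slide": [4,-112,0],"angular": [0,-13,1],"fingers": 0},
  {"slide": [8,-150,-3],"angular": [0,-20,1],"fingers": 0},
  {"slide": [8,-190,-3],"angular": [0,-20,1],"fingers": 0},
  {"slide": [8,-230,-3],"angular": [0,-20,1],"fingers": 0},
  {"slide": [8,-260,-3],"angular": [0,-20,1],"fingers": 0},
  {"slide": [8,-272,-3],"angular": [0,-20,1],"fingers": 0},
  {"slide": [8,-272,-3],"angular": [0,-20,1],"fingers": 0},
  {"slide": [8,-272,-3],"angular": [0,-20,1],"fingers": 0},
])

```text
clock: 25.63
tcp_pos: [0.5023, 0.018, 0.1842]
orientation: [0.173, 0.009, 0.985, -0.002]
wrist_force: [0.1, 0.6, 0.4]
finger_gap: 0.0853
grip_force: 0.0
```

Request:
jog_arm([
  {"slide": [0,0,0],"angular": [0,0,0],"fingers": 0},
  {"slide": [0,0,40],"angular": [0,0,0],"fingers": 0},
  {"slide": [0,0,75],"angular": [0,0,0],"fingers": 0},
  {"slide": [0,0,95],"angular": [0,0,0],"fingers": 0},
  {"slide": [0,0,109],"angular": [0,0,0],"fingers": 0},
  {"slide": [0,0,109],"angular": [0,0,0],"fingers": 0.2},
  {"slide": [0,0,109],"angular": [0,0,0],"fingers": 1},
  {"slide": [0,0,109],"angular": [0,0,0],"fingers": 1},
  {"slide": [0,0,109],"angular": [0,0,0],"fingers": 1},
  {"slide": [0,0,109],"angular": [0,0,0],"fingers": 1},
])

```text
clock: 26.47
tcp_pos: [0.5408, 0.0182, 0.084]
orientation: [0.175, 0.008, 0.985, -0.002]
wrist_force: [0.5, 0.7, -0.4]
finger_gap: 0.0426
grip_force: 60.8
```

Request:
jog_arm([
  {"slide": [0,0,0],"angular": [0,0,0],"fingers": 1},
  {"slide": [0,0,0],"angular": [0,0,0],"fingers": 1},
  {"slide": [0,0,-10],"angular": [0,0,0],"fingers": 1},
  {"slide": [0,0,-25],"angular": [0,0,0],"fingers": 1},
  {"slide": [0,0,-45],"angular": [0,0,0],"fingers": 1},
  {"slide": [0,0,-65],"angular": [0,0,0],"fingers": 1},
  {"slide": [0,0,-85],"angular": [0,0,0],"fingers": 1},
  {"slide": [0,0,-105],"angular": [0,0,0],"fingers": 1},
  {"slide": [0,0,-125],"angular": [0,0,0],"fingers": 1},
  {"slide": [0,0,-125],"angular": [0,0,0],"fingers": 1},
])

```text
clock: 27.3
tcp_pos: [0.4986, 0.0185, 0.2043]
orientation: [0.177, 0.008, 0.984, -0.002]
wrist_force: [0.3, 0.8, -1.1]
finger_gap: 0.0425
grip_force: 61.2
```

```bash
python3 o.py .438 .386 .14
```

```text
[0.499 0.018 0.204] 0.04251707023118412 27.3
slide [ 84.9 366.5  36.5] ang [-0.3 20.4 -1. ]
```

Request:
jog_arm([
  {"slide": [10,34,0],"angular": [0,5,0],"fingers": 1},
  {"slide": [20,70,0],"angular": [0,10,0],"fingers": 1},
  {"slide": [30,108,0],"angular": [0,15,0],"fingers": 1},
  {"slide": [45,146,5],"angular": [0,20,-1],"fingers": 1},
  {"slide": [60,182,10],"angular": [0,20,-1],"fingers": 1},
  {"slide": [70,220,15],"angular": [0,20,-1],"fingers": 1},
  {"slide": [80,258,22],"angular": [0,20,-1],"fingers": 1},
  {"slide": [85,296,30],"angular": [0,20,-1],"fingers": 1},
  {"slide": [85,334,36],"angular": [0,20,-1],"fingers": 1},
  {"slide": [85,366,36],"angular": [0,20,-1],"fingers": 1},
])

```text
clock: 28.13
tcp_pos: [0.4351, 0.3879, 0.1341]
orientation: [-0.001, -0.001, 1.0, -0.002]
wrist_force: [0.4, -1.1, -0.9]
finger_gap: 0.0426
grip_force: 61.3
```

Request:
jog_arm([
  {"slide": [0,0,0],"angular": [0,0,0],"fingers": 1},
  {"slide": [0,0,0],"angular": [0,0,0],"fingers": 1},
  {"slide": [0,0,35],"angular": [0,0,0],"fingers": 1},
  {"slide": [0,0,65],"angular": [0,0,0],"fingers": 1},
  {"slide": [0,0,80],"angular": [0,0,0],"fingers": 1},
  {"slide": [0,0,87],"angular": [0,0,0],"fingers": 1},
  {"slide": [0,0,89],"angular": [0,0,0],"fingers": 1},
  {"slide": [0,0,89],"angular": [0,0,0],"fingers": 1},
])

```text
clock: 28.8
tcp_pos: [0.4364, 0.3844, 0.0479]
orientation: [-0.0, 0.001, 1.0, -0.002]
wrist_force: [1.1, -0.6, -1.4]
finger_gap: 0.043
grip_force: 62.2
```

Request:
jog_arm([
  {"slide": [0,0,0],"angular": [0,0,0],"fingers": 1},
  {"slide": [0,0,0],"angular": [0,0,0],"fingers": 0.3},
  {"slide": [0,0,0],"angular": [0,0,0],"fingers": 0.3},
  {"slide": [0,0,0],"angular": [0,0,0],"fingers": 0.3},
  {"slide": [0,0,-20],"angular": [0,0,0],"fingers": 0.3},
  {"slide": [0,0,-50],"angular": [0,0,0],"fingers": 0.3},
  {"slide": [0,0,-85],"angular": [0,0,0],"fingers": 0.2},
  {"slide": [0,0,-120],"angular": [0,0,0],"fingers": 0},
  {"slide": [0,0,-135],"angular": [0,0,0],"fingers": 0},
  {"slide": [0,0,-135],"angular": [0,0,0],"fingers": 0},
])

```text
clock: 29.63
tcp_pos: [0.4385, 0.3877, 0.1885]
orientation: [0.004, -0.0, 1.0, 0.001]
wrist_force: [0.8, 0.9, -0.3]
finger_gap: 0.0853
grip_force: 0.0
```

```bash
python3 o.py .506 -.134 .19;python3 q.py
```

```text
[0.439 0.388 0.189] 0.08527358677752375 29.6333
slide [ -67.3 -521.8   -1.8] ang [0.1 0.5 0. ]
[0.436 0.386 0.183] 29.7833 [ 0.672 -0.195  0.025]
[([405.0, 215.0], 0.84, [0.508, 0.29]), ([178.0, 334.0], 0.79, [0.653, -0.348]), ([280.0, 349.0], 0.69, [0.771, -0.145]), ([424.0, 190.0], 0.66, [0.44, 0.382]), ([250.0, 262.0], 0.61, [0.513, -0.137]), ([430.0, 318.0], 0.6, [0.819, 0.2])]
[([250.0, 211.0], 0.94, [0.788, -0.148]), ([390.0, 458.0], 0.8, [0.436, 0.39]), ([371.0, 228.0], 0.77, [0.505, -0.132]), ([344.0, 449.0], 0.67, [0.516, 0.384]), ([317.0, 152.0], 0.64, [0.661, -0.373]), ([191.0, 332.0], 0.59, [0.84, 0.188]), ([354.0, 403.0], 0.58, [0.505, 0.298])]
expected foot underside px [314.307 246.013] [344.188 266.227]
slide [ -66.3 -367.    -1. ] ang [ -0.1 -20.1   1. ]
slide [-103.8 -367.1  101.3] ang [ -0.1 -20.1   1. ]
[ 0.681 -0.203  0.025] expected tops [[-270.0, 396.0], [-271.0, 467.0]] [([317.0, 226.0], 0.69), ([202.0, 305.0], 0.68), ([308.0, 331.0], 0.67)]
```

Request:
jog_arm([
  {"slide": [-5,-35,0],"angular": [0,0,0],"fingers": 0},
  {"slide": [-10,-75,0],"angular": [0,0,0],"fingers": 0},
  {"slide": [-15,-115,0],"angular": [0,0,0],"fingers": 0},
  {"slide": [-20,-155,0],"angular": [0,0,0],"fingers": 0},
  {"slide": [-30,-195,0],"angular": [0,0,0],"fingers": 0},
  {"slide": [-35,-235,0],"angular": [0,0,0],"fingers": 0},
  {"slide": [-40,-275,0],"angular": [0,0,0],"fingers": 0},
  {"slide": [-45,-315,0],"angular": [0,0,0],"fingers": 0},
  {"slide": [-50,-355,0],"angular": [0,0,0],"fingers": 0},
  {"slide": [-55,-395,0],"angular": [0,0,0],"fingers": 0},
])

```text
clock: 30.77
tcp_pos: [0.4904, -0.0108, 0.1834]
orientation: [-0.001, -0.0, 1.0, -0.002]
wrist_force: [0.9, 0.2, 0.6]
finger_gap: 0.0855
grip_force: 0.0
```

Request:
jog_arm([
  {"slide": [-5,-40,0],"angular": [0,0,0],"fingers": 0},
  {"slide": [-10,-80,0],"angular": [0,0,0],"fingers": 0},
  {"slide": [-12,-115,0],"angular": [0,0,0],"fingers": 0},
  {"slide": [-12,-126,0],"angular": [0,0,0],"fingers": 0},
  {"slide": [-12,-126,0],"angular": [0,0,0],"fingers": 0},
  {"slide": [-12,-126,0],"angular": [0,0,0],"fingers": 0},
  {"slide": [-12,-126,0],"angular": [0,0,0],"fingers": 0},
])

```text
clock: 31.35
tcp_pos: [0.5026, -0.1338, 0.1842]
orientation: [-0.001, -0.0, 1.0, -0.001]
wrist_force: [-0.3, -0.8, 0.1]
finger_gap: 0.0852
grip_force: 0.0
```

Run:
```python
from k import *
np.set_printoptions(suppress=True,precision=3)
W=shot("wrist","w9");s,r,p=Rt();print(p)
for f in (tip_of,look_for):
    for k in f("part3",W)[:3]: print(f.__name__,np.round(k["point"]),round(k["p"],2),atz(W,k["point"],.0),atz(W,k["point"],.07))
g=cv2.medianBlur(cv2.cvtColor(W["color"],cv2.COLOR_RGB2GRAY),3)
_,b=cv2.threshold(g,170,255,cv2.THRESH_BINARY); n,l,st,ce=cv2.connectedComponentsWithStats(b)
for i in range(1,n):
    if st[i,4]>300: print(st[i].tolist(),ce[i].round(),atz(W,ce[i],.07))
```

```text
[ 0.503 -0.133  0.184]
call [314. 210.] 0.61 [ 0.503 -0.135  0.   ] [ 0.484 -0.134  0.07 ]
call [ 41. 366.] 0.69 [ 0.653 -0.39   0.   ] [ 0.601 -0.333  0.07 ]
call [312. 234.] 0.65 [ 0.523 -0.137  0.   ] [ 0.5   -0.136  0.07 ]
[514, 8, 45, 34, 845] [535.  24.] [ 0.379 -0.014  0.07 ]
[423, 28, 75, 98, 3212] [459.  72.] [ 0.403 -0.052  0.07 ]
[89, 84, 39, 16, 477] [108.  91.] [ 0.413 -0.253  0.07 ]
[0, 91, 218, 179, 23112] [107. 179.] [ 0.464 -0.262  0.07 ]
[610, 195, 30, 73, 1279] [625. 234.] [0.5   0.066 0.07 ]
[278, 209, 69, 65, 2760] [311. 240.] [ 0.504 -0.136  0.07 ]
[490, 261, 61, 143, 7191] [522. 323.] [0.565 0.01  0.07 ]
[567, 263, 10, 146, 1158] [571. 329.] [0.569 0.045 0.07 ]
[0, 342, 79, 66, 2322] [ 33. 376.] [ 0.61  -0.341  0.07 ]
[211, 438, 36, 29, 788] [228. 451.] [ 0.68  -0.203  0.07 ]
```

View pics/w9.png

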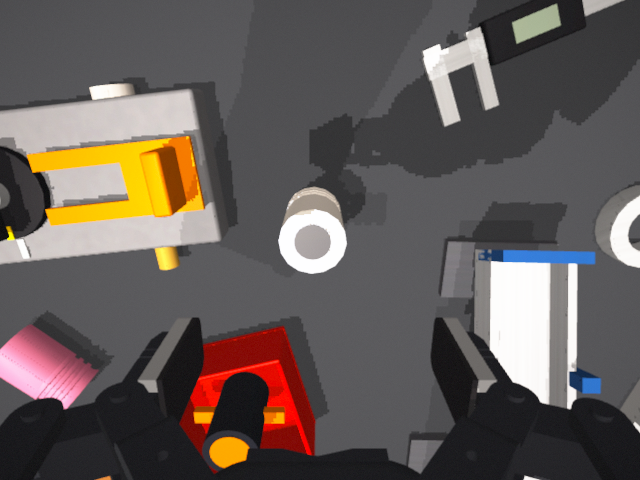

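The wrist view shows the bench part's top at (312,240), centred between the fingers. The misfit stands in the bin at lower left and the caliper is at upper right, well clear.

Request:
jog_arm([
  {"slide": [-1,-2,40],"angular": [0,0,0],"fingers": 0},
  {"slide": [-1,-2,80],"angular": [0,0,0],"fingers": 0},
  {"slide": [-1,-2,115],"angular": [0,0,0],"fingers": 0},
  {"slide": [-1,-2,134],"angular": [0,0,0],"fingers": 0},
  {"slide": [-1,-2,141],"angular": [0,0,0],"fingers": 0},
  {"slide": [-1,-2,141],"angular": [0,0,0],"fingers": 0.2},
  {"slide": [-1,-2,141],"angular": [0,0,0],"fingers": 1},
  {"slide": [-1,-2,141],"angular": [0,0,0],"fingers": 1},
  {"slide": [-1,-2,141],"angular": [0,0,0],"fingers": 1},
  {"slide": [-1,-2,141],"angular": [0,0,0],"fingers": 1},
])

```text
clock: 32.33
tcp_pos: [0.5061, -0.1381, 0.046]
orientation: [0.002, -0.0, 1.0, -0.003]
wrist_force: [-0.3, 0.5, 6.4]
finger_gap: 0.0428
grip_force: 60.9
```

Request:
jog_arm([
  {"slide": [0,0,0],"angular": [0,0,0],"fingers": 1},
  {"slide": [0,0,0],"angular": [0,0,0],"fingers": 1},
  {"slide": [0,0,-15],"angular": [0,0,0],"fingers": 1},
  {"slide": [0,0,-40],"angular": [0,0,0],"fingers": 1},
  {"slide": [0,0,-75],"angular": [0,0,0],"fingers": 1},
  {"slide": [0,0,-110],"angular": [0,0,0],"fingers": 1},
  {"slide": [0,0,-145],"angular": [0,0,0],"fingers": 1},
  {"slide": [0,0,-160],"angular": [0,0,0],"fingers": 1},
  {"slide": [0,0,-160],"angular": [0,0,0],"fingers": 1},
  {"slide": [0,0,-160],"angular": [0,0,0],"fingers": 1},
])

```text
clock: 33.17
tcp_pos: [0.5048, -0.1372, 0.2049]
orientation: [0.001, -0.0, 1.0, -0.002]
wrist_force: [-0.5, -0.7, -1.5]
finger_gap: 0.0428
grip_force: 61.0
```

```bash
python3 o.py .429 .301 .14
```

```text
[ 0.505 -0.137  0.205] 0.042803056489298864 33.1667
slide [ 76.  438.5  62.6] ang [-0.3  0.2  0. ]
```

Request:
jog_arm([
  {"slide": [5,35,0],"angular": [0,0,0],"fingers": 1},
  {"slide": [10,73,0],"angular": [0,0,0],"fingers": 1},
  {"slide": [20,111,0],"angular": [0,0,0],"fingers": 1},
  {"slide": [30,149,0],"angular": [0,0,0],"fingers": 1},
  {"slide": [40,187,0],"angular": [0,0,0],"fingers": 1},
  {"slide": [50,225,0],"angular": [0,0,0],"fingers": 1},
  {"slide": [60,263,5],"angular": [0,0,0],"fingers": 1},
  {"slide": [70,301,10],"angular": [0,0,0],"fingers": 1},
  {"slide": [76,340,20],"angular": [0,0,0],"fingers": 1},
  {"slide": [76,378,30],"angular": [0,0,0],"fingers": 1},
])

```text
clock: 34.0
tcp_pos: [0.4253, 0.2422, 0.1705]
orientation: [-0.002, -0.0, 1.0, -0.002]
wrist_force: [0.2, -0.3, -1.0]
finger_gap: 0.0427
grip_force: 61.3
```

Request:
jog_arm([
  {"slide": [0,36,15],"angular": [0,0,0],"fingers": 1},
  {"slide": [0,58,32],"angular": [0,0,0],"fingers": 1},
  {"slide": [0,60,32],"angular": [0,0,0],"fingers": 1},
  {"slide": [0,60,32],"angular": [0,0,0],"fingers": 1},
  {"slide": [0,60,32],"angular": [0,0,0],"fingers": 1},
])

```text
clock: 34.42
tcp_pos: [0.427, 0.3001, 0.1389]
orientation: [-0.001, -0.0, 1.0, -0.003]
wrist_force: [0.3, -0.0, -1.5]
finger_gap: 0.0426
grip_force: 61.4
```

Request:
jog_arm([
  {"slide": [0,0,35],"angular": [0,0,0],"fingers": 1},
  {"slide": [0,0,65],"angular": [0,0,0],"fingers": 1},
  {"slide": [0,0,80],"angular": [0,0,0],"fingers": 1},
  {"slide": [0,0,86],"angular": [0,0,0],"fingers": 1},
  {"slide": [0,0,88],"angular": [0,0,0],"fingers": 1},
  {"slide": [0,0,88],"angular": [0,0,0],"fingers": 1},
  {"slide": [0,0,88],"angular": [0,0,0],"fingers": 1},
])

```text
clock: 35.0
tcp_pos: [0.4294, 0.3005, 0.0537]
orientation: [0.001, 0.0, 1.0, -0.001]
wrist_force: [0.2, 0.1, -1.0]
finger_gap: 0.0427
grip_force: 61.4
```

Lower 3 mm more and release, then check everything.

Request:
jog_arm([
  {"slide": [0,0,3],"angular": [0,0,0],"fingers": 1},
  {"slide": [0,0,3],"angular": [0,0,0],"fingers": 1},
  {"slide": [0,0,3],"angular": [0,0,0],"fingers": 0.3},
  {"slide": [0,0,3],"angular": [0,0,0],"fingers": 0.3},
  {"slide": [0,0,3],"angular": [0,0,0],"fingers": 0.3},
  {"slide": [0,0,-20],"angular": [0,0,0],"fingers": 0.3},
  {"slide": [0,0,-55],"angular": [0,0,0],"fingers": 0.3},
  {"slide": [0,0,-95],"angular": [0,0,0],"fingers": 0.2},
  {"slide": [0,0,-135],"angular": [0,0,0],"fingers": 0.2},
  {"slide": [0,0,-170],"angular": [0,0,0],"fingers": 0.2},
])

```text
clock: 35.83
tcp_pos: [0.4282, 0.3013, 0.2251]
orientation: [0.001, -0.0, 1.0, -0.001]
wrist_force: [1.4, 0.1, -0.2]
finger_gap: 0.0684
grip_force: 0.0
```

Request:
jog_arm([
  {"slide": [10,-40,0],"angular": [0,0,0],"fingers": 0.2},
  {"slide": [10,-80,0],"angular": [0,0,0],"fingers": 0.2},
  {"slide": [10,-120,0],"angular": [0,0,0],"fingers": 0.2},
  {"slide": [10,-160,0],"angular": [0,0,0],"fingers": 0.2},
  {"slide": [10,-200,0],"angular": [0,0,0],"fingers": 0.2},
  {"slide": [10,-240,0],"angular": [0,0,0],"fingers": 0.2},
  {"slide": [10,-280,0],"angular": [0,0,0],"fingers": 0.2},
  {"slide": [0,-320,0],"angular": [0,0,0],"fingers": 0.2},
  {"slide": [0,-360,0],"angular": [0,0,0],"fingers": 0.2},
  {"slide": [0,-400,0],"angular": [0,0,0],"fingers": 0.2},
])

```text
clock: 36.67
tcp_pos: [0.4282, -0.1009, 0.2242]
orientation: [0.001, -0.0, 1.0, -0.002]
wrist_force: [1.4, 0.8, 0.1]
finger_gap: 0.0686
grip_force: 0.0
```

```bash
python3 q.py sideA; python3 o.py .477 -.359 .2
python3 - <<'E'
import cv2
a=cv2.imread("pics/sideA.png"); cv2.imwrite("pics/zA.png",cv2.resize(a[110:,200:460],None,fx=1.6,fy=1.6))
E
```

```text
[ 0.428 -0.102  0.224] 36.8167 [ 0.672 -0.195  0.025]
[([434.0, 322.0], 0.94, [0.83, 0.202]), ([407.0, 216.0], 0.87, [0.512, 0.292]), ([178.0, 332.0], 0.86, [0.649, -0.347]), ([401.0, 194.0], 0.83, [0.434, 0.314]), ([439.0, 206.0], 0.79, [0.51, 0.389]), ([426.0, 188.0], 0.75, [0.436, 0.388])]
[([314.0, 149.0], 0.96, [0.67, -0.385]), ([340.0, 446.0], 0.86, [0.523, 0.38]), ([400.0, 411.0], 0.79, [0.424, 0.303]), ([252.0, 209.0], 0.71, [0.787, -0.155]), ([354.0, 402.0], 0.7, [0.506, 0.295]), ([191.0, 331.0], 0.64, [0.842, 0.186]), ([392.0, 455.0], 0.62, [0.434, 0.385])]
expected foot underside px [314.307 246.013] [344.188 266.227]
slide [-73.6 117.4  39.2] ang [  0. -20.   1.]
slide [-110.9  117.   141.6] ang [  0. -20.   1.]
[ 0.681 -0.203  0.025] expected tops [[485.0, 367.0], [486.0, 428.0]] [([41.0, 394.0], 0.79), ([234.0, 434.0], 0.63)]
[ 0.428 -0.098  0.224] 0.06813150028941381 36.9667
slide [ -48.8 -261.    24.4] ang [-0.2 -0.   0. ]
```

View pics/zA.png

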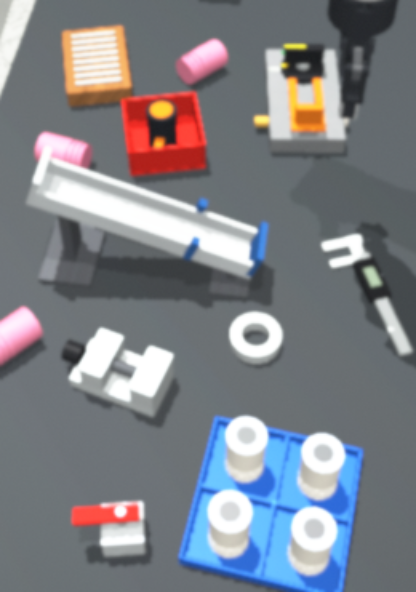

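The picture shows all four white parts upright in the pallet, the misfit in the bin, the bystanders in place and the dial pointer at off.

Request:
jog_arm([
  {"slide": [-8,-40,4],"angular": [0,0,-7],"fingers": 0.2},
  {"slide": [-16,-80,8],"angular": [0,0,-7],"fingers": 0.2},
  {"slide": [-24,-120,12],"angular": [0,0,-7],"fingers": 0.2},
  {"slide": [-32,-160,16],"angular": [0,0,-7],"fingers": 0.2},
  {"slide": [-40,-200,20],"angular": [0,0,-7],"fingers": 0.2},
  {"slide": [-46,-240,24],"angular": [0,0,-7],"fingers": 0.2},
  {"slide": [-48,-262,24],"angular": [0,0,-7],"fingers": 0.2},
  {"slide": [-48,-262,24],"angular": [0,0,-7],"fingers": 0.2},
  {"slide": [-48,-262,24],"angular": [0,0,-7],"fingers": 0.2},
  {"slide": [-48,-262,24],"angular": [0,0,-7],"fingers": 0.2},
])

```text
clock: 37.8
tcp_pos: [0.4768, -0.3587, 0.2004]
orientation: [-0.0, -0.062, 0.998, -0.001]
wrist_force: [-0.1, 0.8, 0.1]
finger_gap: 0.0684
grip_force: 0.0
```

Run:
```python
from k import *
np.set_printoptions(suppress=True,precision=3)
W=shot("wrist","w10");s,r,p=Rt();print(p,np.degrees(np.arctan2(r[1,0],r[0,0])))
for n,z in(("dial_grip",.062),("lock_fin",.066)):
  for k in tip_of(n,W)[:2]: print(n,np.round(k["point"]),round(k["p"],2),atz(W,k["point"],z))
a=np.array([.476,-.362,.076]);u=np.array([np.cos(np.radians(7)),np.sin(np.radians(7)),0])*.03
print(proj(W,a),proj(W,a+u),proj(W,a-u))
goto([.476,-.362,.0615])
```

```text
[ 0.477 -0.359  0.201] -172.83423300325163
dial_grip [312. 235.] 0.86 [ 0.483 -0.36   0.062]
lock_fin [500. 240.] 0.76 [ 0.469 -0.229  0.066]
[310.189 230.84 ] [310.353 272.078] [310.013 186.52 ]
slide [  1.   -2.5 139.6]
```

View pics/w10.png

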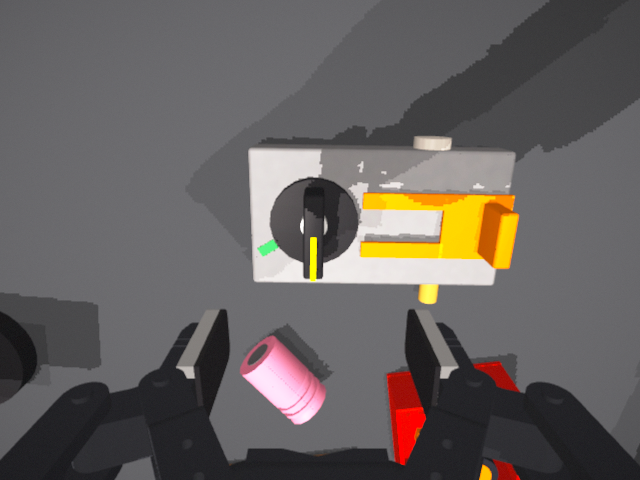

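The wrist view shows the dial at off, with its bar vertical at column 313, rows 187–280, aligned with the gripper. The lock is open, its fin at (500,240).

Request:
jog_arm([
  {"slide": [-1,-1,40],"angular": [0,0,0],"fingers": 0.2},
  {"slide": [-1,-1,80],"angular": [0,0,0],"fingers": 0.2},
  {"slide": [-1,-1,115],"angular": [0,0,0],"fingers": 0.2},
  {"slide": [-1,-1,133],"angular": [0,0,0],"fingers": 0.2},
  {"slide": [-1,-1,139],"angular": [0,0,0],"fingers": 0.2},
  {"slide": [-1,-1,139],"angular": [0,0,0],"fingers": 0.2},
  {"slide": [-1,-1,139],"angular": [0,0,0],"fingers": 1},
  {"slide": [-1,-1,139],"angular": [0,0,0],"fingers": 1},
  {"slide": [-1,-1,139],"angular": [0,0,0],"fingers": 1},
  {"slide": [-1,-1,139],"angular": [0,0,0],"fingers": 1},
], squeeze=40)

```text
clock: 38.78
tcp_pos: [0.4783, -0.3631, 0.0634]
orientation: [0.001, -0.061, 0.998, -0.003]
wrist_force: [0.4, -0.5, -0.0]
finger_gap: 0.0205
grip_force: 0.0
```

Request:
jog_arm([
  {"slide": [0,0,0],"angular": [0,0,0],"fingers": 1},
  {"slide": [0,0,0],"angular": [0,0,0],"fingers": 1},
  {"slide": [0,0,0],"angular": [0,0,0],"fingers": 1},
  {"slide": [0,0,0],"angular": [0,0,0],"fingers": 1},
])

```text
clock: 39.12
tcp_pos: [0.478, -0.3615, 0.0633]
orientation: [0.001, -0.061, 0.998, -0.001]
wrist_force: [-0.3, 5.0, 7.1]
finger_gap: 0.0132
grip_force: 40.0
```

Request:
jog_arm([
  {"slide": [0,1,0],"angular": [0,0,7],"fingers": 1},
  {"slide": [0,1,0],"angular": [0,0,14],"fingers": 1},
  {"slide": [0,1,0],"angular": [0,0,21],"fingers": 1},
  {"slide": [0,1,0],"angular": [0,0,28],"fingers": 1},
  {"slide": [0,1,0],"angular": [0,0,35],"fingers": 1},
  {"slide": [0,1,0],"angular": [0,0,42],"fingers": 1},
  {"slide": [0,1,0],"angular": [0,0,49],"fingers": 1},
  {"slide": [0,1,0],"angular": [0,0,55],"fingers": 1},
  {"slide": [0,1,0],"angular": [0,0,58],"fingers": 1},
  {"slide": [0,1,0],"angular": [0,0,58],"fingers": 1},
])

```text
clock: 39.95
tcp_pos: [0.4792, -0.3582, 0.0633]
orientation: [0.002, 0.43, 0.903, 0.002]
wrist_force: [6.2, 12.9, 8.0]
finger_gap: 0.0131
grip_force: 39.7
```

Request:
jog_arm([
  {"slide": [0,0,0],"angular": [0,0,0],"fingers": 1},
  {"slide": [0,0,0],"angular": [0,0,0],"fingers": 1},
  {"slide": [0,0,0],"angular": [0,0,0],"fingers": 1},
])

```text
clock: 40.2
tcp_pos: [0.4792, -0.3582, 0.0633]
orientation: [0.002, 0.429, 0.903, 0.002]
wrist_force: [5.0, 12.7, 8.2]
finger_gap: 0.0132
grip_force: 39.7
```

Run:
```python
from h import *
s,r,p=Rt(); print(p,np.degrees(np.arctan2(r[1,0],r[0,0])),s["wrist_force"],s["ft_torque"])
```

```text
[ 0.47924431 -0.35817071  0.06331974] 129.16892840005576 [ 4.98655681 12.73295946  8.17276645] [ 2.17582287 -0.77880117 -0.0171163 ]
```

Request:
jog_arm([
  {"slide": [0,0,0],"angular": [0,0,0],"fingers": 0.2},
  {"slide": [0,0,0],"angular": [0,0,0],"fingers": 0.2},
  {"slide": [0,0,0],"angular": [0,0,0],"fingers": 0.2},
  {"slide": [0,0,0],"angular": [0,0,0],"fingers": 0.2},
  {"slide": [0,0,-20],"angular": [0,0,0],"fingers": 0.2},
  {"slide": [0,0,-50],"angular": [0,0,0],"fingers": 0.2},
  {"slide": [0,0,-90],"angular": [0,0,0],"fingers": 0.2},
  {"slide": [0,0,-130],"angular": [0,0,0],"fingers": 0.2},
  {"slide": [0,0,-130],"angular": [0,0,0],"fingers": 0.2},
])

```text
clock: 40.95
tcp_pos: [0.48, -0.3642, 0.2004]
orientation: [0.007, 0.431, 0.902, -0.004]
wrist_force: [0.9, -0.5, 1.2]
finger_gap: 0.0685
grip_force: 0.0
```

Request:
jog_arm([
  {"slide": [20,12,0],"angular": [0,0,-7],"fingers": 0.3},
  {"slide": [40,24,0],"angular": [0,0,-14],"fingers": 0.3},
  {"slide": [60,36,0],"angular": [0,0,-21],"fingers": 0.3},
  {"slide": [80,48,0],"angular": [0,0,-28],"fingers": 0.3},
  {"slide": [100,60,0],"angular": [0,0,-35],"fingers": 0.3},
  {"slide": [108,70,0],"angular": [0,0,-42],"fingers": 0.3},
  {"slide": [108,70,0],"angular": [0,0,-49],"fingers": 0.3},
  {"slide": [108,70,0],"angular": [0,0,-56],"fingers": 0.3},
  {"slide": [108,70,0],"angular": [0,0,-58],"fingers": 0.3},
  {"slide": [108,70,0],"angular": [0,0,-58],"fingers": 0.3},
])

```text
clock: 41.78
tcp_pos: [0.4636, -0.233, 0.1912]
orientation: [0.0, -0.061, 0.998, -0.002]
wrist_force: [-0.5, 0.0, 0.2]
finger_gap: 0.0592
grip_force: 0.0
```

Request:
jog_arm([
  {"slide": [0,0,0],"angular": [0,0,0],"fingers": 0.3},
  {"slide": [0,0,0],"angular": [0,0,0],"fingers": 0.3},
])

```text
clock: 41.95
tcp_pos: [0.4636, -0.2331, 0.1911]
orientation: [-0.0, -0.06, 0.998, -0.002]
wrist_force: [0.3, 0.7, 0.1]
finger_gap: 0.0595
grip_force: 0.0
```

Run:
```python
from k import *
np.set_printoptions(suppress=True,precision=3)
W=shot("wrist","w11");s,r,p=Rt();print(p,np.degrees(np.arctan2(r[1,0],r[0,0])))
for n,z in(("dial_grip",.062),("lock_fin",.066)):
  for k in tip_of(n,W)[:2]: print(n,np.round(k["point"]),round(k["p"],2),atz(W,k["point"],z))
a=np.array([.478,-.360,.076]);
for d in (0.88,1,1.12):
    u=np.array([np.cos(np.radians(7)-d),np.sin(np.radians(7)-d),0])*.03; print(d,proj(W,a+u),proj(W,a-u))
print(proj(W,[.465,-.230,.076]))
goto([.465,-.230,.0615])
```

```text
[ 0.464 -0.233  0.191] -173.07574786243666
dial_grip [128. 234.] 0.84 [ 0.482 -0.36   0.062]
lock_fin [317. 242.] 0.6 [ 0.47  -0.231  0.066]
0.88 [ 87.948 262.9  ] [149.643 206.819]
1 [ 83.925 258.834] [153.609 211.261]
1.12 [ 80.356 254.408] [157.025 216.024]
[319.699 239.555]
slide [ -1.8   3.3 129.6]
```

View pics/w11.png

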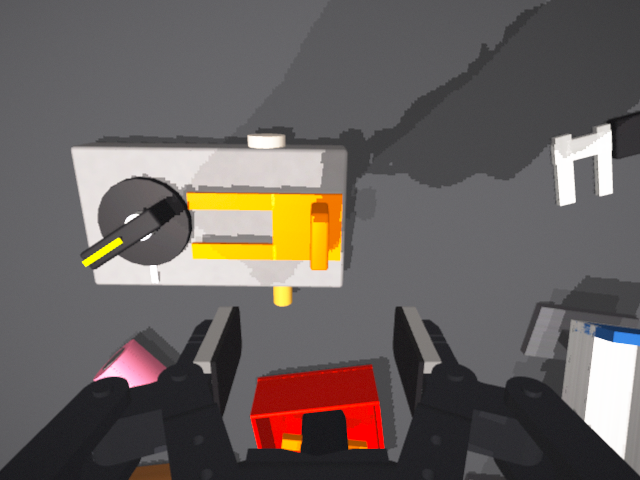

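The wrist view shows the dial pointer at about 1.0 rad (yellow (84,264)–(123,240), covering the green mark). The fin's top is centred at (319,238).

Request:
jog_arm([
  {"slide": [-2,3,40],"angular": [0,0,0],"fingers": 0.3},
  {"slide": [-2,3,80],"angular": [0,0,0],"fingers": 0.3},
  {"slide": [-2,3,110],"angular": [0,0,0],"fingers": 0.3},
  {"slide": [-2,3,124],"angular": [0,0,0],"fingers": 0.3},
  {"slide": [-2,3,128],"angular": [0,0,0],"fingers": 0.3},
  {"slide": [-2,3,128],"angular": [0,0,0],"fingers": 0.3},
  {"slide": [-2,3,128],"angular": [0,0,0],"fingers": 1},
  {"slide": [-2,3,128],"angular": [0,0,0],"fingers": 1},
  {"slide": [-2,3,128],"angular": [0,0,0],"fingers": 1},
  {"slide": [-2,3,128],"angular": [0,0,0],"fingers": 1},
])

```text
clock: 42.93
tcp_pos: [0.4664, -0.2315, 0.0646]
orientation: [0.001, -0.061, 0.998, -0.004]
wrist_force: [0.6, -22.6, -2.7]
finger_gap: 0.0114
grip_force: 15.6
```

Request:
jog_arm([
  {"slide": [0,0,0],"angular": [0,0,0],"fingers": 1},
  {"slide": [0,0,0],"angular": [0,0,0],"fingers": 1},
  {"slide": [0,0,0],"angular": [0,0,0],"fingers": 1},
  {"slide": [0,0,0],"angular": [0,0,0],"fingers": 1},
])

```text
clock: 43.27
tcp_pos: [0.4663, -0.2317, 0.0647]
orientation: [0.001, -0.061, 0.998, -0.003]
wrist_force: [-1.3, -4.7, 6.6]
finger_gap: 0.0111
grip_force: 43.9
```

Request:
jog_arm([
  {"slide": [0,-8,0],"angular": [0,0,0],"fingers": 1},
  {"slide": [0,-16,0],"angular": [0,0,0],"fingers": 1},
  {"slide": [0,-24,0],"angular": [0,0,0],"fingers": 1},
  {"slide": [0,-32,0],"angular": [0,0,0],"fingers": 1},
  {"slide": [0,-40,0],"angular": [0,0,0],"fingers": 1},
  {"slide": [0,-47,0],"angular": [0,0,0],"fingers": 1},
  {"slide": [0,-52,0],"angular": [0,0,0],"fingers": 1},
  {"slide": [0,-56,0],"angular": [0,0,0],"fingers": 1},
  {"slide": [0,-56,0],"angular": [0,0,0],"fingers": 1},
  {"slide": [0,-56,0],"angular": [0,0,0],"fingers": 1},
])

```text
clock: 44.1
tcp_pos: [0.4724, -0.2864, 0.0646]
orientation: [0.0, -0.061, 0.998, -0.002]
wrist_force: [-2.1, -1.6, 7.7]
finger_gap: 0.0111
grip_force: 44.0
```

Request:
jog_arm([
  {"slide": [0,-2,0],"angular": [0,0,0],"fingers": 1},
  {"slide": [0,-2,0],"angular": [0,0,0],"fingers": 1},
  {"slide": [0,-2,0],"angular": [0,0,0],"fingers": 1},
])

```text
clock: 44.35
tcp_pos: [0.4724, -0.2865, 0.0647]
orientation: [0.0, -0.061, 0.998, -0.001]
wrist_force: [-1.7, 4.2, 11.2]
finger_gap: 0.0111
grip_force: 44.5
```

Request:
jog_arm([
  {"slide": [0,0,0],"angular": [0,0,0],"fingers": 0.3},
  {"slide": [0,0,0],"angular": [0,0,0],"fingers": 0.3},
  {"slide": [0,0,0],"angular": [0,0,0],"fingers": 0.3},
  {"slide": [0,0,0],"angular": [0,0,0],"fingers": 0.3},
  {"slide": [0,0,-20],"angular": [0,0,0],"fingers": 0.3},
  {"slide": [0,0,-50],"angular": [0,0,0],"fingers": 0.3},
  {"slide": [0,0,-90],"angular": [0,0,0],"fingers": 0.3},
  {"slide": [0,0,-130],"angular": [0,0,0],"fingers": 0.3},
  {"slide": [0,0,-140],"angular": [0,0,0],"fingers": 0.3},
  {"slide": [0,0,-140],"angular": [0,0,0],"fingers": 0.3},
])

```text
clock: 45.18
tcp_pos: [0.4743, -0.2887, 0.2075]
orientation: [0.003, -0.061, 0.998, -0.004]
wrist_force: [1.1, -0.4, -0.5]
finger_gap: 0.0597
grip_force: 0.0
```

```bash
python3 q.py sideB
python3 - <<'E'
from h import *
W=shot("wrist","w12"); b=cv2.imread("pics/sideB.png"); w=W["color"][:,:,::-1]
cv2.imwrite("pics/zB.png",np.hstack([cv2.resize(w,(400,300)),cv2.resize(b,(400,300))]))
E
```

```text
[ 0.472 -0.287  0.202] 45.3333 [ 0.672 -0.195  0.025]
[([432.0, 321.0], 0.91, [0.826, 0.201]), ([177.0, 332.0], 0.9, [0.649, -0.348]), ([280.0, 348.0], 0.86, [0.768, -0.144]), ([406.0, 216.0], 0.84, [0.51, 0.292]), ([395.0, 191.0], 0.74, [0.415, 0.306]), ([439.0, 205.0], 0.66, [0.506, 0.391]), ([426.0, 187.0], 0.59, [0.433, 0.391])]
[([314.0, 152.0], 0.94, [0.669, -0.372]), ([401.0, 410.0], 0.87, [0.42, 0.302]), ([251.0, 209.0], 0.7, [0.789, -0.155]), ([390.0, 456.0], 0.58, [0.437, 0.387]), ([192.0, 333.0], 0.58, [0.838, 0.19]), ([355.0, 400.0], 0.56, [0.505, 0.292])]
expected foot underside px [314.307 246.013] [344.188 266.227]
slide [-67.3 298.9  16.6] ang [  1.3 -20.1   7.9]
slide [-104.5  293.8  119. ] ang [  1.3 -20.1   7.9]
[ 0.681 -0.203  0.025] expected tops [[757.0, 379.0], [751.0, 445.0]] [([624.0, 161.0], 0.75), ([211.0, 216.0], 0.67), ([232.0, 381.0], 0.6)]
```

View pics/zB.png

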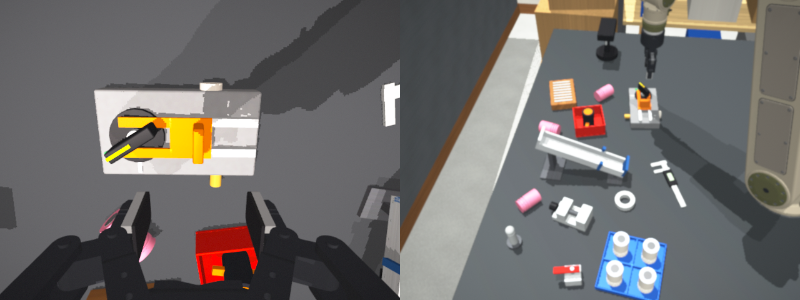

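The lock's fork straddles the dial, the dial is on its mark, four parts stand in the pallet and the misfit is in the bin.

```bash
python3 -c "
from workcell import *
print(hand_in())"
```

```text
the job is handed in; nothing more can be done
None
```

The job is handed in, though the hand-in returned no verdict: the misfit is in the reject bin, all four white parts stand in the pallet, the dial is at about 1.0 rad (green mark) and the lock is fully home.

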